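Wedge a skate blade tight in its jig

TASK

Clamp the skate blade in the jig: slip the tapered key, thin end first and lying flat on the plate, into the gap beside the sliding jaw and let go of it, then tap it in with the wooden tapping block, not with the gripper, until it is tight and the jaw is closed on the blade. Then stand the tapping block back on the middle of its rubber pad. Leave everything else on the counter where it is.

Things in the scene. Friction and masses are not known exactly. Their poses are not given: they have to be found in the camera images.
- jig: Skate-blade jig fixed to the counter. Origin at counter level; +x = way the key is driven, +z up. Grey base plate, top 12 mm up, x -150 to +65, y -52 to +87 mm; its part at x < -60 is a flat apron for the key. On it, with a key gap along x between them, a fixed aluminium abutment (y < -10 mm) and a sliding steel jaw (y > 0), both x -47.5 to +47.5 mm, tops 44 mm above the counter
- mouth (a point): Mouth of the gap, on the plate (12 mm above the counter), jig x = -47.5, y = 0; axes as the jig's. The abutment's face is straight at y = -10 mm; the jaw's slopes 1 in 10, at y = +8 mm here when open. So the open gap narrows from 18 mm here to 8.5 mm at the far end. Flared lips reach 12 mm outside the mouth and widen it to about 31 mm
- jaw (a joint): Travel of the jaw in m, along jig +y: 0 = open (sprung towards the key), 0.003 = closed hard on the blade. Its spring gives 2 N open, 7 N closed; driving the key takes about 2 to 4 N at first, rising to about 8 to 13 N, then it stops dead. Friction holds the key where it is left
- jaw_top (a point): Middle of the jaw's top, 44 mm above the counter; moves with the jaw. Behind the jaw stand the skate blade (jig y = 57 mm, x -50 to +330 mm, top 59 mm above the counter) and a fence (y 66 to 84 mm, top 57 mm)
- key: Tapered steel key lying flat, 125 mm long, 0.25 kg. Origin: underside, mid-length; +x to the thin end (tip x = +62.5 mm), +z up. Body from x = -42.5 mm, 24 mm tall; -y side straight (y = -10 mm), +y side sloped: 12 mm thick at the tip, 22.5 at the head. In the gap it lies along the jig's x at jig y = 0: it slips in freely until its origin is at jig x = -50 mm and is tight at about -20 mm
- key_head (a point): Centre of the top of the key's head, at key x = -52.5, y = 0, z = 34 mm. The head is 20 mm long (x), 25 mm wide (y) and 34 mm tall, with upright parallel sides to grip; its rear face (key x = -62.5 mm) is the one to strike
- block: Hardwood tapping block, about 0.25 kg, standing on its rubber pad. Origin at the centre of its underside, +z up, x along its length. Body 90 (x) x 36 (y) x 34 mm (z 0 to 34); on top a grip rib 60 (x) x 26 (y) mm from z = 34 to 70 mm. Either flat end strikes
- pad: Black rubber pad, 130 (x) x 85 (y) x 4 mm, fixed on the counter; origin at the centre of its underside. The tapping block stands on it
- spacer: plain straight steel bar 80 x 18 x 18 mm, not tapered, no head; a bystander
- stone: reddish-brown sharpening stone, 75 x 30 x 20 mm; a bystander
- driver: screwdriver lying on the counter; a bystander
- can: upright metal spray can, 54 mm across, 150 mm tall; a bystander, origin at the base
- tin: low round white tub with a black lid, 70 mm across, 30 mm tall; a bystander
- carton: closed cardboard carton, 100 x 70 x 45 mm; a bystander
Mind the look-alikes: they are no part of the job. Leave any green look-alike of the block alone. Leave any purple look-alike of the key alone.

How it is judged:
By the outcome, as a careful person would: the job done as asked, in the order asked, and still so for the second after the job is handed in, with the robot touching nothing.
It also fails if it takes over 72 s, if anything falls off the work surface, if the arm or the gripper's body presses on something with over 40 N, if the wrist force passes 120 N, or if a joint passes its speed limit or range.

ROBOT

A 6-joint arm with a two-finger parallel gripper is mounted at the origin on the work surface. World frame = base frame: x ahead of the robot, y to its left, z up, the work surface at z = 0. Lengths are in mm, angles in rad, forces in N, time in s.
With the tool pointing down it reaches from about 350 to 875 mm from the base axis. Payload 15.5 kg.
Tool frame: the origin (TCP) lies at the very end of the fingers, on their centre line; the grasp point (between the pads) lies 19 mm behind it; z points along the fingers, y is the line along which they close (so a half turn about z gives the same grasp; the last joint's range is limited). The gripper opens to 85 mm and grips with 20 to 120 N. Pads are 22 mm wide; open, the fingers measure 114 mm over their backs; the gripper's body (76 mm by 85 mm) begins 54 mm behind the grasp point. The pads swing forward as they close: fully open they stand 13 mm farther back than shut.
Start: joints at [1.133, 0.494, 1.345, -0, 1.302, -0.096], TCP at [210.074, 588.639, 209.377] pointing down, gripper open.
Joint ranges: [-2.91, 2.91], [-0.82, 2.16], [0.22, 2.67], [-1.22, 4.37], [0.12, 2.79], [-3.08, 3.08]. Speed limits (rad/s): [1.89, 1.89, 2.57, 3.01, 3.01, 3.01].

INTERFACE

Orientations are given as a 3x3 rotation matrix whose columns are the frame's x, y, z axes.
In Python, from cell import manip gives the robot as it stands. The module is installed in compiled form; this text tells all that it offers.
- The arm moves only by the shell command python3 -m pendant 'ROWS' [FORCE]. ROWS is a JSON object of lists of equal length, an entry for each row: "translation": the shift along the tool's x, y, z in mm, a list of three; "twist": the turn about the tool's z in rad; "claw": the finger opening in mm, from 0 to 85.4. A call has 1 to 10 rows; each row shifts and turns the commanded pose from where the row before left it, along the tool's axes as they then stand; what a row does not reach is not made up. A row lasts 1/12 s, in which the tool goes at most 41.7 mm and 7.16 degrees, less where a joint would pass 70% of its speed; a pose out of reach is approached as far as the arm can. A call is refused whole if a number of a shift passes 41.7 or a number of a turn 0.125, either way. A call with a gripper value outside its range is refused whole. The fingers move at their own pace and stop on an object; FORCE is the grip in N (left out, the last holds). Time passes only in rows, so rows that do not move let the fingers close. It gives the time, the measured TCP pose, the force, the opening and the grip force at its end, in the units of the state.
- manip.get_state(): the state, without advancing time (a new reading comes with each control period).
- manip.get_image(name): name is "scene" or "side" or "wrist"; returns a dict with "color" (384x512x3 uint8, red, green, blue), "K" (3x3 intrinsics, pixels), "k1" (the pictures are not rectified: a ray, as slopes to the right and down, at radius r is drawn at 1 + k1 r^2 times it, then the intrinsics apply), "view" (4x4, takes a point from world to camera coordinates). Camera axes: x right, y down, z forward; pixel columns grow to the right and rows downward; lengths in mm; the calibration is good to about 2 mm. A picture is of the moment at which its call begins. There is no depth.
- manip.job_done(): hands the job in; it is judged then, once.
Trained networks look in the newest picture that a camera, given by its name, has taken for a name from the list of things; names that differ only in an ending like _2 or _b are one class to them, and where a whole thing is asked for, a point or a joint stands for the part that bears it (a point fixed in the world has none). Each returns a list of dicts, best first, with "confidence" (0 to 1); they miss things now and then, are a little off and sometimes report something else, mostly with a low value. They report only what shows in the picture. A call takes as long as a camera call. They do not tell look-alikes from the thing itself.
- manip.find_in(camera, thing): "xy" ([column, row] in pixels, amid what is visible of it).
The state is a dict: "t": time; "joints": joint angles; "qd": joint speeds; "effort": joint torques, N m; "ee_pos": TCP position; "orientation": TCP orientation; "force": force on the tool from outside, world axes, zero at the start; "wrist_torque": the same for the moment, N m; "grip_width": finger opening in mm; "grip_force": force on a finger pad.
Only numpy, scipy, OpenCV 4.12 (cv2) and the standard library are available. Lean on these libraries where they do the work, as an engineer would, in place of code of your own. Each camera call takes 0.05 s, during which the arm holds its last target. There are 200 camera calls.

## Working session

There is one attempt and no reset: what is moved stays moved. The work goes in short steps, Python scripts to look and compute and a shell command to move; the robot and the scene stay as the last step left them, time stands still between calls to the robot, and variables do not carry over. Pictures are saved under pics/ and viewed, at most 10 in all, crops included, and the job is handed in when it is done.

```bash
mkdir -p pics
cat > h.py <<'E'
import numpy as np, cv2
from cell import manip
def ray(im,uv):
    K=im["K"];k1=im["k1"];V=np.array(im["view"]);K=np.array(K)
    d=np.array([(uv[0]-K[0,2])/K[0,0],(uv[1]-K[1,2])/K[1,1]])
    s=d.copy()
    for _ in range(20): s=d/(1+k1*(s@s))
    R=V[:3,:3];o=-R.T@V[:3,3];return o,R.T@np.array([s[0],s[1],1])
def onz(im,uv,z):
    o,d=ray(im,uv);return o+d*(z-o[2])/d[2]
def proj(im,P):
    V=np.array(im["view"]);K=np.array(im["K"]);p=V[:3,:3]@np.array(P,float)+V[:3,3];s=p[:2]/p[2];s=s*(1+im["k1"]*(s@s));return K[:2,:2]@s+K[:2,2]
E
python3 - <<'E'
from h import *
a=manip.get_image("scene");b=manip.get_image("side");w=manip.get_image("wrist")
import pickle;pickle.dump((a,b,w),open("im0.pkl","wb"))
s=np.vstack([cv2.resize(a["color"],(800,600))])
cv2.imwrite("pics/a.png",s[:,:,::-1]);cv2.imwrite("pics/b.png",cv2.resize(b["color"],(800,600))[:,:,::-1])
for n,im in(("scene",a),("side",b)):
  print(n,np.round(-np.array(im["view"])[:3,:3].T@np.array(im["view"])[:3,3]))
  for t in ["jig","mouth","jaw_top","key","key_head","block","pad"]:
    print(t,[(np.round(d["xy"]).tolist(),round(d["confidence"],2)) for d in manip.find_in(n,t)][:3])
print(manip.get_state()["orientation"])
E
```

```text
scene [1110. -729. 1180.]
jig [([266.0, 168.0], 0.86)]
mouth [([267.0, 165.0], 0.71)]
jaw_top [([267.0, 162.0], 0.91)]
key [([276.0, 289.0], 0.96), ([268.0, 167.0], 0.64), ([223.0, 266.0], 0.6)]
key_head [([222.0, 268.0], 0.72), ([276.0, 289.0], 0.66)]
block [([183.0, 223.0], 0.94), ([110.0, 270.0], 0.92)]
pad [([173.0, 236.0], 0.56)]
side [330. 680. 718.]
jig [([240.0, 252.0], 0.87), ([326.0, 191.0], 0.51), ([186.0, 188.0], 0.2)]
mouth [([244.0, 250.0], 0.84)]
jaw_top [([244.0, 239.0], 0.82)]
key [([192.0, 154.0], 0.83), ([244.0, 148.0], 0.58)]
key_head [([246.0, 153.0], 0.68), ([198.0, 148.0], 0.61)]
block [([296.0, 165.0], 0.82), ([322.0, 127.0], 0.63), ([351.0, 146.0], 0.32)]
pad [([302.0, 173.0], 0.79)]
[[-9.41824455e-01  3.36105185e-01  1.79225394e-06]
 [ 3.36105184e-01  9.41824451e-01  9.44435141e-05]
 [ 3.00549662e-05  8.95515970e-05 -9.99999996e-01]]
```

View pics/a.png

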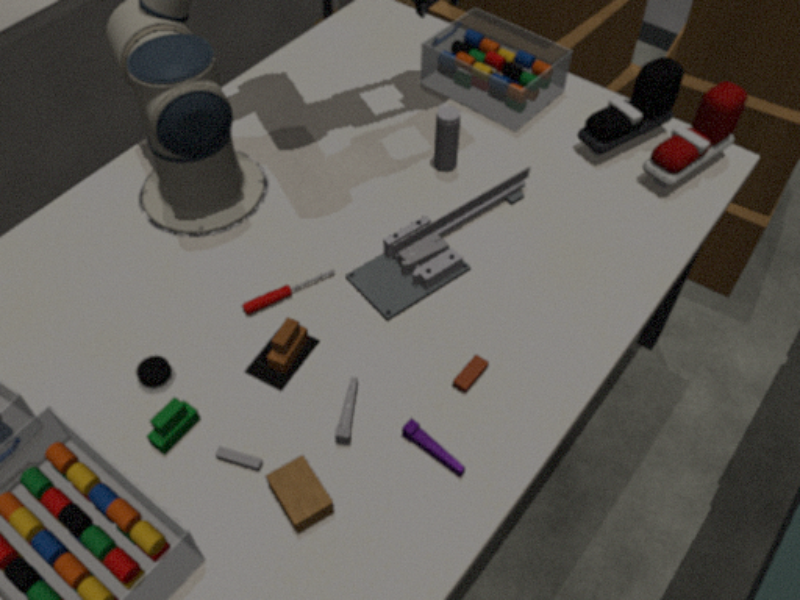

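View pics/b.png

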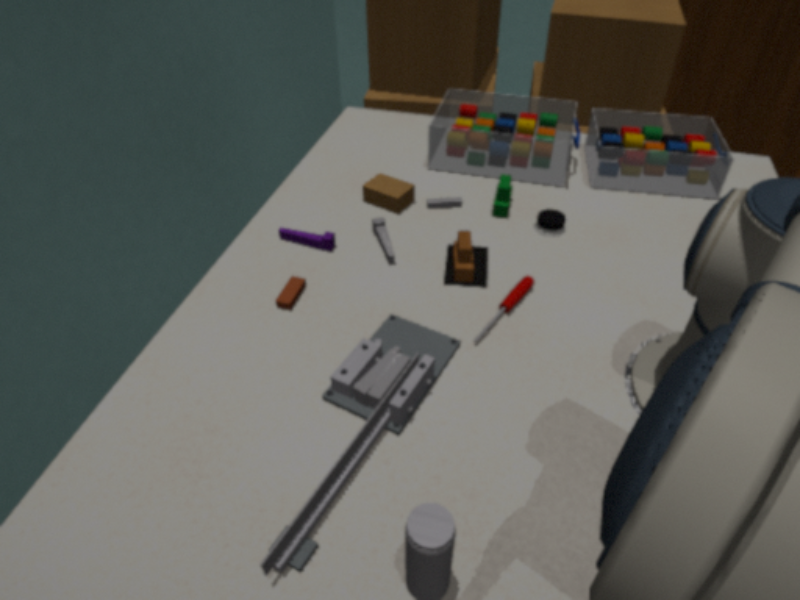

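In the scene view (800 px scale), the grey tapered key with a head is at (347,410). The purple look-alike is at (433,447) and the plain spacer at (240,458). The brown block stands on its pad at (285,350), and the green look-alike is at (173,424). The grey key and the brown block fit the description. I'll check them in an enlarged crop and measure.

Run:
```python
from h import *
import pickle;a,b,w=pickle.load(open("im0.pkl","rb"))
c=a["color"]
c1=cv2.resize(c[195:295,135:260],(0,0),fx=4.8,fy=4.8,interpolation=cv2.INTER_CUBIC) #key,block
c2=cv2.resize(c[100:210,205:350],(0,0),fx=4.,fy=4.,interpolation=cv2.INTER_CUBIC)
cv2.imwrite("pics/c1.png",np.clip(c1*1.3,0,255).astype(np.uint8)[:,:,::-1]);cv2.imwrite("pics/c2.png",np.clip(c2*1.3,0,255).astype(np.uint8)[:,:,::-1])
```

```text
(no output)
```

View pics/c1.png

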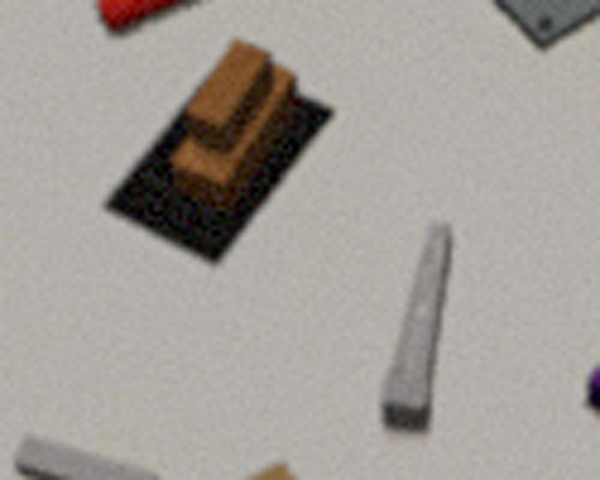

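View pics/c2.png

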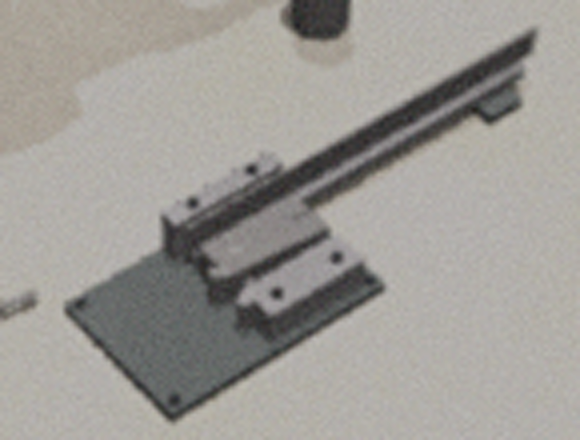

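The crop confirms both targets. The grey steel key has its head at crop (407,400) and its thin tip at (442,225). The brown block is on the black pad, whose corners are at (107,206), (215,263) and (333,110). Plate corners in the second crop are at (67,307), (172,415) and (383,287).

Run:
```python
from h import *
import pickle;a,b,w=pickle.load(open("im0.pkl","rb"))
c1=lambda u,v,z:onz(a,((u+.5)/4.8-.5+135,(v+.5)/4.8-.5+195),z)
c2=lambda u,v,z:onz(a,((u+.5)/4-.5+205,(v+.5)/4-.5+100),z)
L,F,R=c2(67,307,12),c2(172,415,12),c2(383,287,12)
print("plate",L,F,R,np.linalg.norm(F-L),np.linalg.norm(R-F))
for p,q in((R,F),):
  d=p-q;print("jig yaw",np.degrees(np.arctan2(d[1],d[0])));d=L-F;print(np.degrees(np.arctan2(d[1],d[0]))-90)
ps=[c1(107,206,4),c1(215,263,4),c1(333,110,4)];print("pad",ps,[np.linalg.norm(ps[i+1]-ps[i]) for i in(0,1)],"centre",(ps[0]+ps[2])/2)
d=ps[2]-ps[1];print(np.degrees(np.arctan2(d[1],d[0])))
r=[c1(237,40,74),c1(272,55,74),c1(228,137,74),c1(190,118,74)];print("rib",r,np.mean(r,0));d=r[0]-r[3];print(np.degrees(np.arctan2(d[1],d[0])))
h=(c1(385,403,34)+c1(430,403,34))/2;t=c1(442,225,24);d=t-h;print("key",h,t,np.linalg.norm(d[:2]),np.degrees(np.arctan2(d[1],d[0])))
```

```text
plate [426.67786121  -5.16600928  12.        ] [557.06545589 -37.80560811  12.        ] [609.85586539 164.24761663  12.        ] 134.41081897958517 208.8356601765957
jig yaw 75.35765645476448
75.94609804830569
pad [array([ 424.3475333 , -289.99960964,    4.        ]), array([ 502.60903333, -279.10682655,    4.        ]), array([ 484.2376784 , -153.53588869,    4.        ])] [np.float64(79.01591681810454), np.float64(126.90771102417466)] centre [ 454.29260585 -221.76774916    4.        ]
98.32347040136041
rib [array([ 442.96911592, -184.72046199,   74.        ]), array([ 466.82513077, -180.13393669,   74.        ]), array([ 486.58347587, -239.30594932,   74.        ]), array([ 460.12903352, -243.0982972 ,   74.        ])] [ 464.12668902 -211.8146613    74.        ]
106.38047603324195
key [ 662.7861815  -291.13692532   34.        ] [ 599.37960159 -185.91638647   24.        ] 122.8485090301395 121.07343986574625
```

```bash
python3 -m pendant '{"translation":[[-24,-21,-10],[-24,-21,-10],[-24,-21,-10],[-24,-21,-10],[-24,-21,-10],[-24,-21,-10],[-24,-21,-10],[-24,-21,-10],[-24,-21,-10],[-24,-21,-10]],"twist":[0,0,0,0,0,0,0,0,0,0],"claw":[85,85,85,85,85,85,85,85,85,85]}' 80
python3 -m pendant '{"translation":[[-24,-21,-2],[-24,-21,-2],[-24,-21,-2],[-24,-21,-2],[-24,-21,-2],[-24,-21,-2],[-24,-21,-2],[-24,-21,-2],[-24,-21,-2],[-24,-21,-2]],"twist":[0,0,0,0,0,0,0,0,0,0],"claw":[85,85,85,85,85,85,85,85,85,85]}'
cat > snap.py <<'E'
import sys,pickle
from h import *
n,f=sys.argv[1:3]
im=manip.get_image(n);s=manip.get_state()
pickle.dump((im,s),open(f+".pkl","wb"))
cv2.imwrite("pics/%s.png"%f,np.clip(cv2.resize(im["color"],(800,600),interpolation=cv2.INTER_CUBIC)*1.3,0,255).astype(np.uint8)[:,:,::-1])
V=np.array(im["view"]);print(np.round(s["ee_pos"],1),"cam",np.round(-V[:3,:3].T@V[:3,3]),np.round(V[2,:3],2))
E
python3 snap.py wrist j1
```

```text
t: 1.68
ee_pos: [366.0, 308.8, 310.0]
orientation: [[-0.942, 0.336, 0.0], [0.336, 0.942, 0.0], [-0.0, 0.0, -1.0]]
force: [1.2, 1.0, -0.5]
grip_width: 85.0
grip_force: 0.0
t: 2.52
ee_pos: [521.5, 30.1, 329.6]
orientation: [[-0.942, 0.336, 0.0], [0.336, 0.942, 0.0], [-0.0, 0.0, -1.0]]
force: [-0.3, 0.7, 0.6]
grip_width: 85.0
grip_force: 0.0
[524.2  26.  329.7] cam [455.  53. 494.] [ 0.26 -0.09 -0.96]
```

View pics/j1.png

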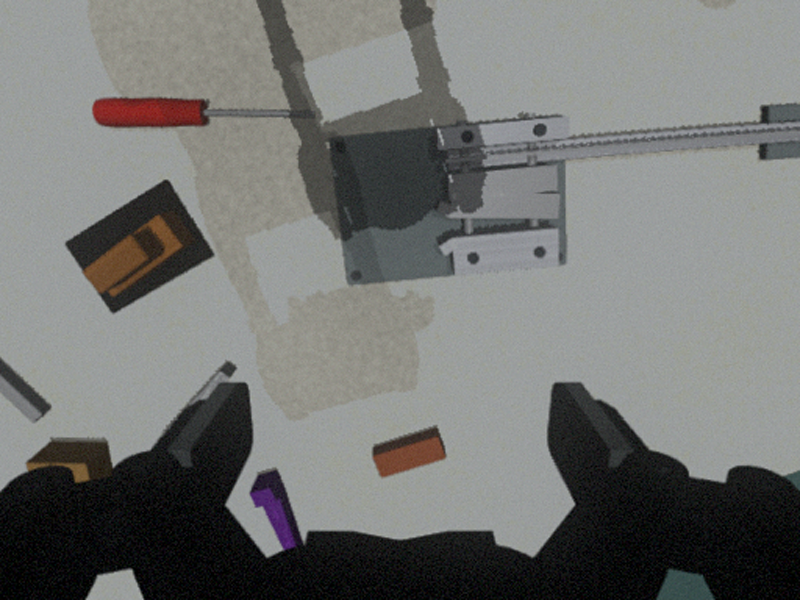

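The wrist view shows plate corners at (330,140), (348,286) and (566,265). The pad is at (67,243), (167,181), (214,255) and (115,312), and the key tip at (228,365). The gap runs between the jaw (lower edge y≈218) and the abutment (y≈232).

```bash
cat >> h.py <<'E'
def big(im,u,v,z): return onz(im,((u+.5)*.64-.5,(v+.5)*.64-.5),z)
def ang(d): return np.degrees(np.arctan2(d[1],d[0]))
E
python3 - <<'E'
from h import *
import pickle;a,s=pickle.load(open("j1.pkl","rb"))
np.set_printoptions(precision=1,suppress=True)
g=lambda u,v,z:big(a,u,v,z)
P=[g(330,140,12),g(348,286,12),g(566,265,12)];print(P,ang(P[2]-P[1]),ang(P[0]-P[1])-90)
A=g(473,258,44),g(540,252,44);B=g(467,137,57),g(540,130,57);print(A,B,ang(A[1]-A[0]),ang(B[1]-B[0]))
th=np.radians(75.6)
for th in (np.radians(75.5),):
  R=np.array([[np.cos(th),-np.sin(th)],[np.sin(th),np.cos(th)]])
  loc=np.array([[-150,87],[-150,-52],[65,-52]]);print("jig origin",[p[:2]-R@l for p,l in zip(P,loc)])
  O=np.mean([p[:2]-R@l for p,l in zip(P,loc)],0);print(O,"mouth",O+R@[-47.5,0],proj(a,[*(O+R@[-47.5,-10]),44])/.64,proj(a,[*(O+R@[47.5,-10]),44])/.64,proj(a,[*(O+R@[-47.5,-10]),12])/.64)
q=[g(67,243,4),g(167,181,4),g(214,255,4),g(115,312,4)];print("pad",np.mean(q,0),ang(q[1]-q[0]),ang(q[2]-q[3]))
r=[g(83,271,74),g(150,226,74),g(164,243,74),g(103,294,74)];print(r,np.mean(r,0),ang(r[1]-r[0]),ang(r[2]-r[3]))
print("tip",g(228,367,24))
E
```

```text
[array([422.1,  -3. ,  12. ]), array([555.5, -36.9,  12. ]), array([606.8, 170. ,  12. ])] 76.07753309872311 75.73485768910595
(array([562.3,  84.2,  44. ]), array([577.2, 142.9,  44. ])) (array([460.8, 109.3,  57. ]), array([475.3, 168. ,  57. ])) 75.72134338144923 76.18328135141749
jig origin [array([543.8, 120.5]), array([542.7, 121.3]), array([540.1, 120. ])]
[542.2 120.6] mouth [530.3  74.6] [452.3 239. ] [558.5 229.9] [448.9 233.5]
pad [ 451.8 -220.     4. ] 98.31560931027936 98.46556907683122
[array([ 452.1, -238.2,   74. ]), array([ 438.1, -163.5,   74. ]), array([ 455.2, -158.6,   74. ]), array([ 476.7, -231. ,   74. ])] [ 455.5 -197.8   74. ] 100.6658366892339 106.52088061781237
tip [ 590.6 -179.3   24. ]
```

```bash
python3 -m pendant '{"translation":[[-20,-22,7],[-20,-22,7],[-20,-22,7],[-20,-22,7],[-20,-22,7],[-20,-22,7],[-20,-22,7],[-20,-22,7],[-20,-22,7],[-20,-22,7]],"twist":[0,0,0,0,0,0,0,0,0,0],"claw":[85,85,85,85,85,85,85,85,85,85]}'
python3 -m pendant '{"translation":[[0,0,0],[0,0,0],[0,0,0],[0,0,0],[0,0,0],[0,0,0],[0,0,0]],"twist":[0.115,0.115,0.115,0.115,0.115,0.115,0],"claw":[85,85,85,85,85,85,85]}'
python3 snap.py wrist k1
```

```text
t: 3.4
ee_pos: [635.7, -244.1, 258.9]
orientation: [[-0.942, 0.336, -0.0], [0.336, 0.942, 0.0], [0.0, 0.0, -1.0]]
force: [0.8, 0.2, -0.0]
grip_width: 85.0
grip_force: 0.0
t: 3.98
ee_pos: [635.4, -242.6, 259.3]
orientation: [[-0.507, 0.862, -0.0], [0.862, 0.507, 0.0], [0.0, -0.0, -1.0]]
force: [-0.1, 0.0, -0.1]
grip_width: 85.0
grip_force: 0.0
[ 635.4 -242.6  259.3] cam [ 600. -183.  424.] [ 0.14 -0.24 -0.96]
```

View pics/k1.png

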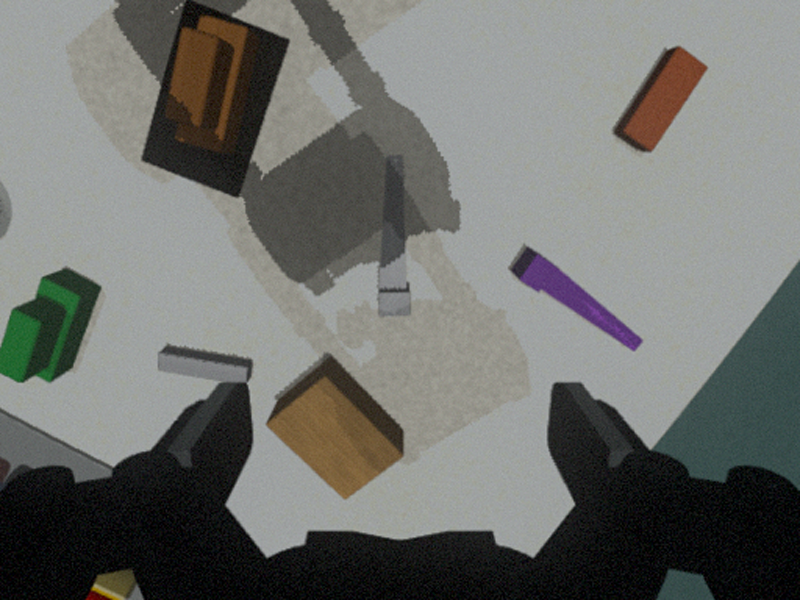

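The wrist view shows the head top at (380–410, 290–315) and the key tip at about (393,157). The carton is close by at (335,425), with its nearest corner at (327,357).

Run:
```python
from h import *
import pickle;a,s=pickle.load(open("k1.pkl","rb"))
np.set_printoptions(precision=1,suppress=True)
g=lambda u,v,z:big(a,u,v,z)
h=[g(380,290,34),g(409,290,34),g(410,315,34),g(380,315,34)];c=np.mean(h,0)
print(h,"head",c,ang((h[0]+h[1]-h[2]-h[3])))
t=g(386,157,24),g(402,157,24);print("tip",t)
# straight side -y = right side looking along +x ; refine yaw: tip centre is at key y=-4
tc=(t[0]+t[1])/2;d=tc-c;print(np.linalg.norm(d[:2]),ang(d),"yaw",ang(d)+np.degrees(4/115))
R=np.array(s["orientation"]);print("tool y",ang(R[:,1]),"delta tool xy",R.T@(c-s["ee_pos"]))
print("carton",R.T@(g(327,357,45)-c),R.T@(g(403,435,45)-c),R.T@(g(268,420,45)-c))
```

```text
[array([ 638.9, -280.8,   34. ]), array([ 658.6, -269.1,   34. ]), array([ 669.9, -286.5,   34. ]), array([ 649.2, -298.8,   34. ])] head [ 654.1 -283.8   34. ] 121.43816879820932
tip (array([ 591.7, -190.5,   24. ]), array([ 602.1, -184.3,   24. ]))
112.12493961269223 120.69296960135692 yaw 122.68586628007283
tool y 30.9180446345871 delta tool xy [-45.   -5.  225.3]
carton [-41.8 -54.5 -11. ] [-112.8    5.9  -11. ] [ -98.4 -107.   -11. ]
```

```bash
python3 -m pendant '{"translation":[[-5,-0.5,15],[-5,-0.5,22],[-5,-0.5,22],[-5,-0.5,22],[-5,-0.5,22],[-5,-0.5,22],[-5,-0.5,22],[-5,-0.5,22],[-6,-1,22],[0,0,0]],"twist":[-0.015,0,0,0,0,0,0,0,0,0],"claw":[50,50,50,50,50,50,50,50,50,50]}' 80
python3 - <<'E'
from h import *
d=manip.find_in("wrist","key_head");print(d[:2],manip.get_state()["ee_pos"])
E
python3 -m pendant '{"translation":[[0,0,15],[0,0,15],[0,0,15],[0,0,10],[0,0,4],[0,0,0],[0,0,0],[0,0,0],[0,0,0],[0,0,0]],"twist":[0,0,0,0,0,0,0,0,0,0],"claw":[50,50,50,50,50,50,15,15,15,15]}'
```

```text
t: 4.87
ee_pos: [653.3, -284.2, 63.9]
orientation: [[-0.529, 0.849, -0.005], [0.849, 0.529, 0.003], [0.005, -0.003, -1.0]]
force: [-0.9, 0.3, -1.6]
grip_width: 50.2
grip_force: 0.0
[{'xy': [360.8, 187.2], 'confidence': 0.94}, {'xy': [250.8, 159.2], 'confidence': 0.72}] [ 654.01601128 -284.11546417   66.31561321]
t: 5.75
ee_pos: [655.8, -284.9, 11.0]
orientation: [[-0.525, 0.851, 0.001], [0.851, 0.525, -0.001], [-0.002, 0.001, -1.0]]
force: [-3.0, 0.6, 8.4]
grip_width: 19.8
grip_force: 78.1
```

```bash
python3 snap.py wrist k2; python3 -c "
from cell import manip;s=manip.get_state();print(s['grip_width'],s['grip_force'],s['force'])"
```

```text
[ 655.7 -284.9   10.9] cam [ 619. -226.  175.] [ 0.15 -0.24 -0.96]
19.20136985832618 78.14410373568535 [-2.36380007  0.33980229  8.35309226]
```

View pics/k2.png

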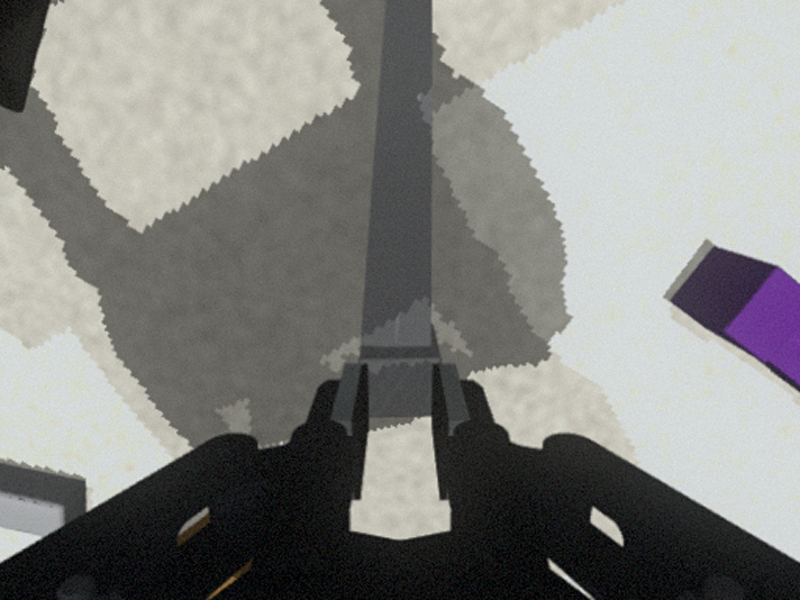

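```bash
python3 -m pendant '{"translation":[[0,0,-8],[0,0,-20],[0,0,-25],[0,0,-25],[0,0,-12],[0,0,0],[0,0,0],[0,0,0],[0,0,0],[0,0,0]],"twist":[0,0,0,0,0.1,0.1,0.1,0.1,0.1,0.1],"claw":[15,15,15,15,15,15,15,15,15,15]}'
python3 -m pendant '{"translation":[[0,0,0],[0,0,0],[16,-21,0],[16,-21,0],[16,-21,0],[16,-21,0],[16,-21,0],[16,-21,0],[16,-21,0],[16,-21,0]],"twist":[0.1,0.1,0,0,0,0,0,0,0,0],"claw":[15,15,15,15,15,15,15,15,15,15]}'
python3 -m pendant '{"translation":[[16,-21,0],[16,-21,0],[0,0,0],[0,0,0]],"twist":[0,0,0,0],"claw":[15,15,15,15]}'
python3 snap.py wrist k3
```

```text
t: 6.63
ee_pos: [655.5, -284.6, 100.6]
orientation: [[0.052, 0.999, 0.001], [0.999, -0.052, -0.001], [-0.0, 0.001, -1.0]]
force: [-0.3, 0.3, 0.6]
grip_width: 15.2
grip_force: 0.0
t: 7.47
ee_pos: [523.1, -118.5, 100.4]
orientation: [[0.244, 0.97, 0.001], [0.97, -0.244, -0.0], [-0.0, 0.001, -1.0]]
force: [0.6, 0.6, -0.1]
grip_width: 15.0
grip_force: 0.0
t: 7.8
ee_pos: [490.5, -77.3, 100.4]
orientation: [[0.243, 0.97, 0.001], [0.97, -0.243, -0.0], [-0.0, 0.001, -1.0]]
force: [1.1, -1.0, 0.3]
grip_width: 15.0
grip_force: 0.0
[491.5 -78.1 100.3] cam [508. -10. 265.] [-0.07 -0.27 -0.96]
```

View pics/k3.png

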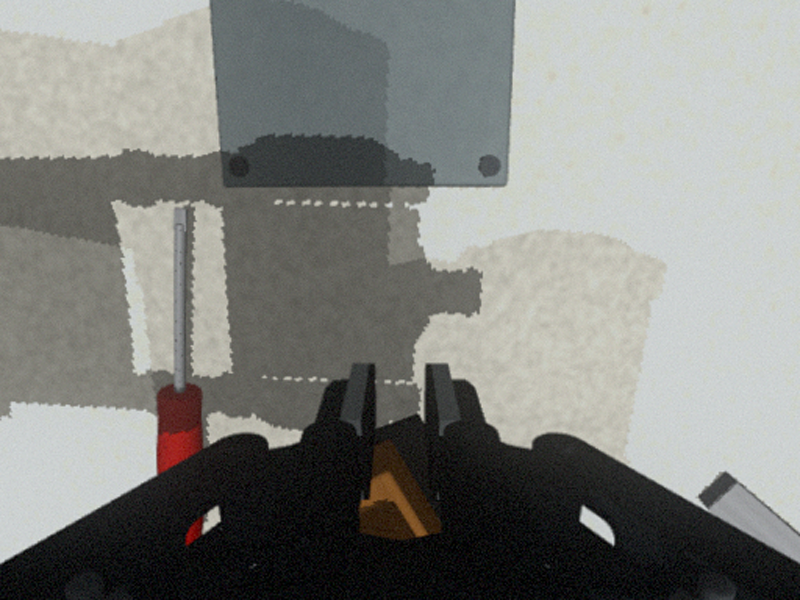

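The key isn't in the fingers: the pads swing back and only pinched the top edges of the head. I'll go back, find it again and grip about 9 mm lower.

```bash
python3 -m pendant '{"translation":[[-16.4,23.2,-15],[-16.4,23.2,-15],[-16.4,23.2,-15],[-16.4,23.2,-15],[-16.4,23.2,-15],[-16.4,23.2,-15],[-16.4,23.2,-15],[-16.4,23.2,-15],[0,0,0],[0,0,0]],"twist":[0,0,0,0,0,0,0,0,-0.1,-0.1],"claw":[50,50,50,50,50,50,50,50,50,50]}'
python3 -m pendant '{"translation":[[0,0,0],[0,0,0],[0,0,0],[0,0,0],[0,0,0],[0,0,0],[0,0,0]],"twist":[-0.1,-0.1,-0.1,-0.1,-0.1,-0.1,0],"claw":[50,50,50,50,50,50,50]}'
python3 snap.py wrist k4
```

```text
t: 8.68
ee_pos: [640.3, -253.4, 220.5]
orientation: [[0.045, 0.999, 0.003], [0.999, -0.045, -0.002], [-0.001, 0.003, -1.0]]
force: [-0.1, 0.2, -1.2]
grip_width: 50.2
grip_force: 0.0
t: 9.27
ee_pos: [639.0, -251.7, 219.7]
orientation: [[-0.529, 0.849, 0.001], [0.849, 0.529, -0.0], [-0.001, 0.0, -1.0]]
force: [0.7, -0.1, 0.1]
grip_width: 50.2
grip_force: 0.0
[ 639.  -251.6  219.7] cam [ 602. -193.  384.] [ 0.15 -0.24 -0.96]
```

View pics/k4.png

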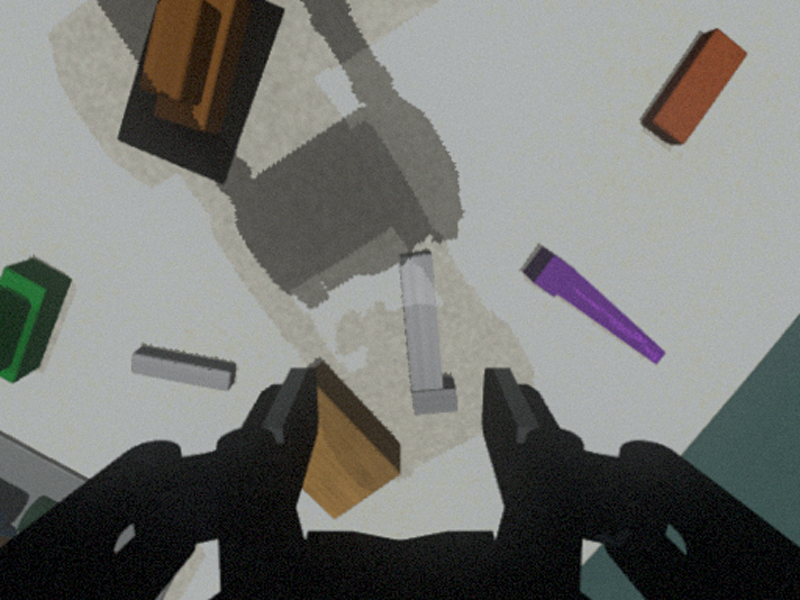

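k4 shows the key dropped and rolled onto its side. The tip is at (416,253), the head at (435,398), and the head step faces right. The gripper can't roll it directly, so I'll carry it to the fixed pad's free short end and push it over against that edge. First I need positions and clearances.

Run:
```python
from h import *
import pickle;a,s=pickle.load(open("k4.pkl","rb"))
np.set_printoptions(precision=1,suppress=True)
g=lambda u,v,z:big(a,u,v,z)
tl,tr,bl,br=g(401,254,13),g(431,252,13),g(413,390,24),g(442,385,24)
t=(tl+tr)/2;b=(bl+br)/2
print("tip",t,"bodyrear",b,np.linalg.norm((t-b)[:2]),"w",np.linalg.norm((tl-tr)[:2]),np.linalg.norm((bl-br)[:2]),"yaw",ang(t-b))
com=b+(t-b)*30.5/105;print("com",com)
R=np.array(s["orientation"]);print("tool d",R.T@(com-s["ee_pos"]))
print("carton rel com tool",R.T@(g(318,358,45)-com),R.T@(g(400,465,45)-com),R.T@(g(400,445,45)-com))
print("spacer",g(235,365,18),g(140,347,18),g(133,370,18),g(230,388,18)); print("pad end",g(120,138,4),g(225,182,4))
print("block bottom end z38",g(155,115,38),g(215,132,38),"green",g(70,278,34))
```

```text
tip [ 649.5 -247.1   13. ] bodyrear [ 712.4 -329.9   24. ] 103.94629146370124 w 22.185704647577836 22.81027257006248 yaw 127.20865894974956
com [ 694.1 -305.9   20.8]
tool d [-74.9  18.5 199. ]
carton rel com tool [  2.7 -77.4 -24.2] [-85.7 -17.9 -24.1] [-68.  -18.1 -24.2]
spacer [ 576.4 -396.    18. ] [ 505.4 -423.1   18. ] [ 508.3 -444.4   18. ] [ 581.8 -416.    18. ]
pad end [ 421.3 -290.     4. ] [ 503.  -277.7    4. ]
block bottom end z38 [ 451.8 -255.8   38. ] [ 491.3 -244.9   38. ] green [ 442.7 -391.9   34. ]
```

```bash
python3 -m pendant '{"translation":[[0,0,0],[-10,1.5,15],[-10,1.5,20],[-10,1.5,20],[-10,1.5,20],[-10,1.5,20],[-10,1.5,20],[-10,1.5,20],[-6,1,15],[0,0,10]],"twist":[-0.093,0,0,0,0,0,0,0,0,0],"claw":[50,50,50,50,50,50,50,50,50,50]}' 60
python3 -m pendant '{"translation":[[0,0,15],[0,0,15],[0,0,15],[0,0,10],[0,0,2],[0,0,0],[0,0,0],[0,0,0],[0,0,0],[0,0,0]],"twist":[0,0,0,0,0,0,0,0,0,0],"claw":[50,50,50,50,50,50,10,10,10,10]}'
```

```text
t: 10.15
ee_pos: [693.7, -305.3, 57.4]
orientation: [[-0.599, 0.801, -0.001], [0.801, 0.599, 0.0], [0.001, -0.0, -1.0]]
force: [0.1, -0.4, 0.1]
grip_width: 49.7
grip_force: 0.0
t: 10.98
ee_pos: [693.9, -304.5, 3.1]
orientation: [[-0.602, 0.799, 0.001], [0.799, 0.602, -0.0], [-0.001, 0.0, -1.0]]
force: [0.2, -0.8, -0.4]
grip_width: 10.1
grip_force: 0.0
```

The claw closed to 10 mm on nothing. I'll raise it and find out where the key is.

```bash
python3 -m pendant '{"translation":[[0,0,-20],[0,0,-20],[3,0,-25],[10,0,-30],[10,0,-30],[10,0,-30],[10,0,-25],[0,0,0],[0,0,0]],"twist":[0,0,0,0,0,0,0,0,0],"claw":[50,50,50,50,50,50,50,50,50]}'
python3 snap.py wrist k5
python3 - <<'E'
from h import *
import pickle
for n in("wrist","scene","side"):
  if n!="wrist":
    im=manip.get_image(n);pickle.dump((im,None),open("k5%s.pkl"%n,"wb"))
  else: im=pickle.load(open("k5.pkl","rb"))[0]
  for t in("key","key_head"):
    for d in manip.find_in(n,t)[:4]: print(n,t,np.round(d["xy"]),round(d["confidence"],2),np.round(onz(im,d["xy"],20)))
E
```

```text
t: 11.73
ee_pos: [668.3, -270.1, 184.6]
orientation: [[-0.602, 0.798, 0.003], [0.798, 0.602, -0.002], [-0.003, 0.002, -1.0]]
force: [1.2, -0.5, -0.4]
grip_width: 50.2
grip_force: 0.0
[ 667.7 -270.   182.8] cam [ 626. -215.  349.] [ 0.17 -0.22 -0.96]
wrist key [370. 184.] 0.81 [ 774. -212.   20.]
wrist key [256. 207.] 0.79 [ 694. -305.   20.]
wrist key [ 85. 209.] 0.73 [ 547. -419.   20.]
wrist key_head [370. 182.] 0.66 [ 773. -210.   20.]
wrist key_head [255. 200.] 0.61 [ 688. -298.   20.]
scene key [227. 295.] 0.9 [ 704. -310.   20.]
scene key [276. 284.] 0.55 [ 784. -207.   20.]
scene key_head [274. 286.] 0.73 [ 786. -214.   20.]
scene key_head [224. 293.] 0.71 [ 695. -312.   20.]
side key [199. 152.] 0.85 [ 775. -203.   20.]
side key [249. 125.] 0.25 [ 664. -403.   20.]
side key [239. 251.] 0.22 [527. 150.  20.]
side key_head [204. 152.] 0.84 [ 762. -207.   20.]
side key_head [232. 140.] 0.76 [ 695. -294.   20.]
```

Run:
```python
from h import *
import pickle
w=pickle.load(open("k5.pkl","rb"))[0]["color"];s=pickle.load(open("k5scene.pkl","rb"))[0]["color"];d=pickle.load(open("k5side.pkl","rb"))[0]["color"]
R=lambda c,W,H:cv2.resize(c,(W,H),interpolation=cv2.INTER_CUBIC)
A=R(w[120:320,170:360],570,600)   # scale 3
B=R(s[260:325,190:265],230,200);C=R(d[110:170,200:269],230,200)
D=R(w,230,200)
m=np.hstack([A,np.vstack([B,C,D])])
cv2.imwrite("pics/m.png",np.clip(m*1.3,0,255).astype(np.uint8)[:,:,::-1])
```

```text
(no output)
```

View pics/m.png

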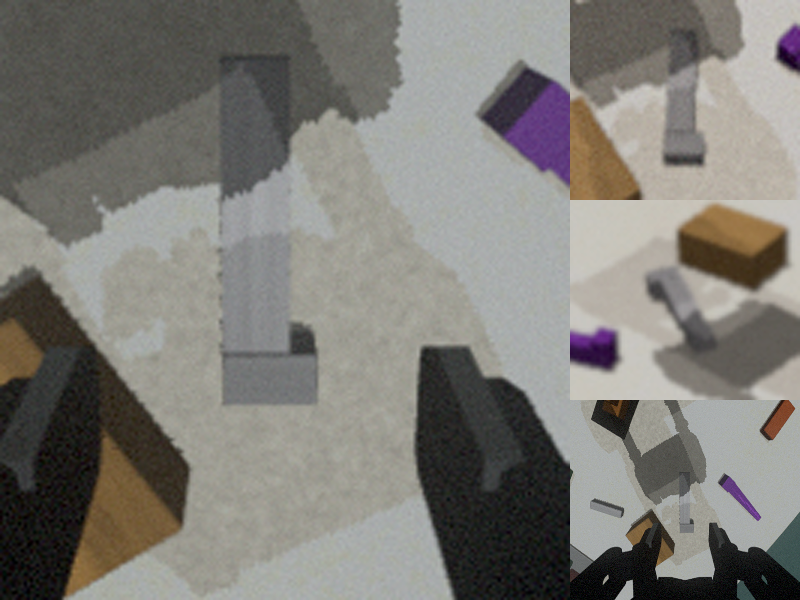

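The montage shows the key lying at panel A (255,230), still on its side and aligned with the tool, so the fingers closed above it. I'll measure from earlier pictures how high the fingertips sit relative to the TCP.

Run:
```python
from h import *
import pickle
np.set_printoptions(precision=1,suppress=True)
for f,pts in(("k1",[(250,383),(550,383)]),("k4",[(317,370),(483,370)]),("k2",[(367,365),(433,365)]),("k3",[(375,365),(427,365)])):
  a,s=pickle.load(open(f+".pkl","rb"));R=np.array(s["orientation"])
  for u,v in pts:
    o,d=ray(a,((u+.5)*.64-.5,(v+.5)*.64-.5));o=R.T@(o-s["ee_pos"]);d=R.T@d
    print(f,round(s["grip_width"],1),[o+d*(X-o[0])/d[0] for X in(11,)],"z=-13,0",(o+d*(-13-o[2])/d[2]),(o+d*(0-o[2])/d[2]))
```

```text
k1 85.4 [array([ 11. , -40.3, -41. ])] z=-13,0 [ -2.2 -49.5 -13. ] [ -8.3 -53.7   0. ]
k1 85.4 [array([ 11. ,  39.2, -42.2])] z=-13,0 [ -2.9  48.5 -13. ] [-9.1 52.7  0. ]
k4 49.9 [array([ 11. , -23.7, -33.8])] z=-13,0 [  1.8 -27.3 -13. ] [ -4.  -29.6   0. ]
k4 49.9 [array([ 11. ,  22.6, -33. ])] z=-13,0 [  2.2  26.2 -13. ] [-3.6 28.6  0. ]
k2 19.2 [array([ 11. ,  -9.9, -29.4])] z=-13,0 [  3.9 -11.1 -13. ] [ -1.7 -12.    0. ]
k2 19.2 [array([ 11. ,   9. , -29.4])] z=-13,0 [  3.9  10.1 -13. ] [-1.7 11.   0. ]
k3 15.0 [array([ 11. ,  -7.9, -28.5])] z=-13,0 [  4.3  -8.7 -13. ] [-1.3 -9.4  0. ]
k3 15.0 [array([ 11. ,   7.1, -28.4])] z=-13,0 [  4.4   8.  -13. ] [-1.3  8.7  0. ]
```

The pictures agree with both failures: at these openings the fingertips sit about 20 mm above the reported TCP. I'll go down until I feel contact.

```bash
python3 -m pendant '{"translation":[[-8,0,15],[-8,0,22],[-8,0,22],[-8,0,22],[-8,0,22],[-3,0,22],[0,0,20],[0,0,20],[0,0,10],[0,0,4]],"twist":[0,0,0,0,0,0,0,0,0,0],"claw":[50,50,50,40,40,40,40,40,40,40]}' 60
python3 -m pendant '{"translation":[[0,0,2],[0,0,2],[0,0,2],[0,0,2],[0,0,2]],"twist":[0,0,0,0,0],"claw":[40,40,40,40,40]}'
python3 -m pendant '{"translation":[[0,0,2],[0,0,2],[0,0,2],[0,0,0]],"twist":[0,0,0,0],"claw":[40,40,40,40]}'
```

```text
t: 13.02
ee_pos: [692.4, -304.0, 0.5]
orientation: [[-0.602, 0.799, -0.003], [0.799, 0.602, 0.002], [0.003, -0.001, -1.0]]
force: [-0.8, 0.1, -0.2]
grip_width: 40.4
grip_force: 0.0
t: 13.43
ee_pos: [694.0, -304.5, -5.9]
orientation: [[-0.602, 0.798, 0.001], [0.798, 0.602, -0.001], [-0.001, 0.0, -1.0]]
force: [0.4, -0.0, 0.2]
grip_width: 40.2
grip_force: 0.0
t: 13.77
ee_pos: [693.3, -304.3, -13.1]
orientation: [[-0.602, 0.799, -0.0], [0.799, 0.602, 0.0], [0.0, -0.0, -1.0]]
force: [0.5, 0.6, -0.4]
grip_width: 40.2
grip_force: 0.0
```

```bash
python3 -m pendant '{"translation":[[0,0,1.5],[0,0,0],[0,0,0],[0,0,0],[0,0,0],[0,0,0]],"twist":[0,0,0,0,0,0],"claw":[40,15,15,15,15,15]}' 60
```

```text
t: 14.27
ee_pos: [693.6, -304.4, -14.0]
orientation: [[-0.602, 0.798, 0.0], [0.798, 0.602, -0.0], [-0.0, 0.0, -1.0]]
force: [0.2, 0.1, 1.4]
grip_width: 22.3
grip_force: 59.2
```

```bash
python3 -m pendant '{"translation":[[0,0,-12],[0,0,-25],[0,0,-30],[0,0,-23],[16,-23.5,0],[16,-23.5,0],[16,-23.5,0],[16,-23.5,0],[16,-23.5,0],[16,-23.5,0]],"twist":[0,0,0,0,0,0,0,0,0,0],"claw":[15,15,15,15,15,15,15,15,15,15]}'
python3 -m pendant '{"translation":[[16,-23.5,0],[16,-23.5,0],[0,0,0],[0,0,0],[0,0,0],[0,0,0],[0,0,0],[0,0,0],[0,0,0],[0,0,0]],"twist":[0,0,0.115,0.115,0.115,0.115,0.115,0.115,0.115,0.115],"claw":[15,15,15,15,15,15,15,15,15,15]}'
python3 -m pendant '{"translation":[[0,0,0],[0,0,0],[0,0,0],[0,0,0],[0,0,0],[0,0,0],[0,0,0],[0,0,0],[0,0,0],[0,0,0]],"twist":[0.115,0.115,0.115,0.115,0.115,0.115,0.115,0.115,0.115,0.115],"claw":[15,15,15,15,15,15,15,15,15,15]}'
```

```text
t: 15.1
ee_pos: [521.9, -312.5, 76.7]
orientation: [[-0.602, 0.798, 0.0], [0.798, 0.602, -0.0], [-0.001, 0.0, -1.0]]
force: [-0.0, -0.3, -2.6]
grip_width: 22.5
grip_force: 59.4
t: 15.93
ee_pos: [466.5, -315.4, 76.6]
orientation: [[0.276, 0.961, 0.0], [0.961, -0.276, -0.0], [-0.0, 0.0, -1.0]]
force: [0.7, -1.1, -3.4]
grip_width: 22.2
grip_force: 59.6
t: 16.77
ee_pos: [466.5, -315.4, 76.6]
orientation: [[0.99, 0.141, 0.0], [0.141, -0.99, -0.0], [0.0, 0.0, -1.0]]
force: [-0.4, -0.2, -2.8]
grip_width: 22.1
grip_force: 59.6
```

```bash
python3 -m pendant '{"translation":[[0,0,25],[0,0,25],[0,0,20],[0,0,10],[0,0,6],[0,0,3],[0,0,1],[0,0,0]],"twist":[0,0,0,0,0,0,0,0],"claw":[15,15,15,15,15,15,15,15]}'
python3 -m pendant '{"translation":[[0,0,0],[0,0,0],[0,0,0],[0,0,-20],[0,0,-25],[0,0,-20],[0,0,0]],"twist":[0,0,0,0,0,0,0],"claw":[45,45,45,45,45,45,45]}'
python3 - <<'E'
from h import *
im=manip.get_image("wrist")
np.set_printoptions(precision=1,suppress=True)
for t in("key","key_head","pad","block"): 
  for d in manip.find_in("wrist",t)[:3]: print(t,np.round(d["xy"]),d["confidence"],onz(im,d["xy"],20))
import pickle;pickle.dump((im,manip.get_state()),open("k6.pkl","wb"))
E
```

```text
t: 17.43
ee_pos: [466.8, -315.7, -13.4]
orientation: [[0.989, 0.146, 0.001], [0.146, -0.989, -0.001], [0.001, 0.001, -1.0]]
force: [-0.9, -0.7, -3.5]
grip_width: 22.2
grip_force: 59.5
t: 18.02
ee_pos: [468.0, -316.7, 54.7]
orientation: [[0.989, 0.146, 0.004], [0.146, -0.989, -0.004], [0.004, 0.004, -1.0]]
force: [0.9, -1.5, 0.5]
grip_width: 45.2
grip_force: 0.0
key [255. 200.] 0.97 [ 475.7 -316.5   20. ]
key [ 80. 212.] 0.67 [ 450.7 -203.9   20. ]
key_head [257. 196.] 0.94 [ 478.2 -317.1   20. ]
pad [163. 175.] 0.92 [ 483.5 -257.    20. ]
block [458. 290.] 0.97 [ 428.9 -472.1   20. ]
block [255. 201.] 0.69 [ 474.9 -316.8   20. ]
block [ 80. 210.] 0.63 [ 451.7 -203.8   20. ]
```

```bash
python3 -m pendant '{"translation":[[0,0,0],[0,0,0],[0,0,0],[0,0,0],[0,0,0],[0,0,0],[0,0,0],[0,0,0],[0,0,0],[0,0,0]],"twist":[-0.112,-0.112,-0.112,-0.112,-0.112,-0.112,-0.112,-0.112,-0.112,-0.112],"claw":[50,50,50,50,50,50,50,50,50,50]}'
python3 -m pendant '{"translation":[[-8,0,0],[-8,0,0],[-9,0,0],[-9,0,0],[0,0,20],[0,0,22],[0,0,15],[0,0,8],[0,0,0]],"twist":[-0.112,-0.112,-0.112,-0.112,0,0,0,0,0],"claw":[50,50,50,50,50,50,50,50,50]}'
python3 -m pendant '{"translation":[[0,0,2],[0,0,2],[0,0,0]],"twist":[0,0,0],"claw":[50,50,50]}'
```

```text
t: 19.1
ee_pos: [465.9, -315.0, 49.9]
orientation: [[0.294, 0.956, -0.001], [0.956, -0.294, 0.001], [0.001, -0.002, -1.0]]
force: [-0.8, -0.4, 0.7]
grip_width: 50.1
grip_force: 0.0
t: 19.85
ee_pos: [461.0, -347.9, -16.2]
orientation: [[-0.143, 0.99, -0.003], [0.99, 0.143, 0.002], [0.003, -0.002, -1.0]]
force: [-0.1, -0.0, -0.8]
grip_width: 49.8
grip_force: 0.1
t: 20.1
ee_pos: [462.2, -348.8, -17.8]
orientation: [[-0.144, 0.99, 0.0], [0.99, 0.144, -0.0], [-0.0, 0.0, -1.0]]
force: [-0.4, -0.3, -0.2]
grip_width: 49.9
grip_force: 0.0
```

```bash
python3 -m pendant '{"translation":[[0,0,2],[0,0,2],[0,0,0]],"twist":[0,0,0],"claw":[50,50,50]}' | grep -E "ee_pos|force"
python3 -m pendant '{"translation":[[0,0,2],[0,0,1],[0,0,0]],"twist":[0,0,0],"claw":[50,50,50]}'| grep -E "ee_pos|force"
python3 -m pendant '{"translation":[[0,0,1],[0,0,1],[0,0,0]],"twist":[0,0,0],"claw":[50,50,50]}'| grep -E "ee_pos|force"
```

```text
ee_pos: [462.0, -348.7, -22.2]
force: [0.0, 0.4, -0.7]
grip_force: 0.0
ee_pos: [462.0, -348.8, -24.9]
force: [-0.1, 1.5, 4.1]
grip_force: 2.3
ee_pos: [462.2, -348.9, -25.1]
force: [-6.9, 6.7, 43.1]
grip_force: 21.6
```

```bash
python3 -m pendant '{"translation":[[0,0,-10],[0,8.5,0],[0,0,0],[0,0,0]],"twist":[0,0,0,0],"claw":[50,20,20,20]}' | grep -E "ee_pos|force"
python3 -m pendant '{"translation":[[4,0,0],[4,0,0],[4,0,0],[4,0,0],[4,0,0],[3,0,0]],"twist":[0,0,0,0,0,0],"claw":[20,20,20,20,20,20]}' | grep -E "ee_pos|force"
python3 -m pendant '{"translation":[[2,0,0],[2,0,0],[2,0,0]],"twist":[0,0,0],"claw":[20,20,20]}' | grep -E "ee_pos|force"
python3 - <<'E'
from h import *
import pickle
np.set_printoptions(precision=1,suppress=True)
for n in("wrist","scene"):
 im=manip.get_image(n);pickle.dump((im,manip.get_state()),open("k7%s.pkl"%n,"wb"))
 for t in("key","key_head","pad","block"): 
  for d in manip.find_in(n,t)[:2]: print(n,t,np.round(d["xy"]),round(d["confidence"],2),onz(im,d["xy"],15))
E
```

```text
ee_pos: [470.8, -347.5, -17.4]
force: [0.2, -0.2, -0.2]
grip_force: 0.0
ee_pos: [467.0, -324.2, -17.2]
force: [-0.1, -1.4, -1.7]
grip_force: 0.6
ee_pos: [466.7, -319.6, -16.9]
force: [-6.0, -16.0, 3.8]
grip_force: 7.7
wrist key [259. 214.] 0.63 [ 465.1 -298.6   15. ]
wrist key_head [258. 211.] 0.97 [ 464.4 -297.4   15. ]
wrist pad [218. 119.] 0.93 [ 443.  -261.2   15. ]
wrist block [287.  50.] 0.57 [ 465.8 -231.6   15. ]
scene key [277. 286.] 0.74 [ 788.5 -206.3   15. ]
scene key [267. 163.] 0.6 [508.4 125.4  15. ]
scene key_head [276. 286.] 0.82 [ 785.8 -208.    15. ]
scene key_head [180. 253.] 0.72 [ 516.8 -292.    15. ]
scene pad [186. 235.] 0.55 [ 490.6 -234.8   15. ]
scene pad [101. 241.] 0.36 [ 312.1 -401.9   15. ]
scene block [182. 219.] 0.81 [ 442.6 -204.2   15. ]
scene block [112. 269.] 0.75 [ 406.6 -442.6   15. ]
```

The −16 N reading shows the key is now against the pad edge. Next I'll tip it over by following the rolling arc.

```bash
python3 -m pendant '{"translation":[[-2,0,0],[0,0,-7],[4,0,0],[2.5,0,-4],[3,0,-3.5],[3.5,0,-3],[4,0,-2.5],[4.5,0,-1.5],[4.5,0,-1],[0,0,0]],"twist":[0,0,0,0,0,0,0,0,0,0],"claw":[20,20,20,20,20,20,20,20,20,20]}' | grep -E "ee_pos|force"
python3 - <<'E'
from h import *
import pickle
np.set_printoptions(precision=1,suppress=True)
for n in("wrist","side","scene"):
 im=manip.get_image(n);pickle.dump((im,manip.get_state()),open("k8%s.pkl"%n,"wb"))
 for t in("key","key_head","block"): 
  for d in manip.find_in(n,t)[:3]: print(n,t,np.round(d["xy"]),round(d["confidence"],2),onz(im,d["xy"],15))
E
```

```text
ee_pos: [463.3, -294.7, 6.5]
force: [0.3, -0.6, 12.0]
grip_force: 5.3
wrist key [252. 226.] 0.93 [ 460.6 -288.9   15. ]
wrist key_head [254. 222.] 0.61 [ 461.2 -286.5   15. ]
wrist block [277.  77.] 0.87 [ 461.3 -215.4   15. ]
side key [304. 153.] 0.7 [ 447.2 -292.1   15. ]
side key [197. 152.] 0.59 [ 784.9 -206.1   15. ]
side key_head [203. 148.] 0.84 [ 774.6 -232.9   15. ]
side key_head [300. 153.] 0.48 [ 458.2 -292.6   15. ]
side block [296. 167.] 0.89 [ 458.2 -215.9   15. ]
side block [325. 122.] 0.73 [ 404.8 -503.9   15. ]
side block [273. 351.] 0.44 [389.2 365.8  15. ]
scene key [275. 288.] 0.56 [ 789.  -213.7   15. ]
scene key [177. 251.] 0.49 [ 505.7 -290.3   15. ]
scene key [100. 240.] 0.47 [ 308.7 -400.7   15. ]
scene key_head [275. 286.] 0.69 [ 785.3 -211.8   15. ]
scene key_head [178. 247.] 0.42 [ 499.2 -280.1   15. ]
scene block [183. 220.] 0.86 [ 446.8 -202.8   15. ]
scene block [108. 270.] 0.57 [ 399.7 -453.2   15. ]
scene block [268. 164.] 0.45 [510.9 123.1  15. ]
```

```bash
python3 -m pendant '{"translation":[[0,0,-10],[0,0,-20],[0,0,-25],[-10,0,-30],[-10,0,-30],[-10,0,-20],[0,0,0]],"twist":[0,0,0,0,0,0,0],"claw":[20,20,20,20,20,20,20]}' | grep -E "ee_pos|force"
cat > top.py <<'E'
import sys,pickle
from h import *
# rectified top view: plane height z, centre, yaw; returns 1mm/px
def top(im,c,yaw,z,L,W):
    th=np.radians(yaw);X=np.array([np.cos(th),np.sin(th)]);Y=np.array([-X[1],X[0]])
    xs=np.arange(-L,L+1);ys=np.arange(W,-W-1,-1)
    m=np.array([[proj(im,[*(np.array(c)+x*X+y*Y),z]) for x in xs] for y in ys],np.float32)
    return cv2.remap(im["color"],m,None,cv2.INTER_LINEAR)
E
python3 - <<'E'
from top import *
np.set_printoptions(linewidth=250)
im=manip.get_image("wrist");s=manip.get_state();pickle.dump((im,s),open("k9.pkl","wb"))
for t in("key","key_head"):
  for d in manip.find_in("wrist",t)[:2]: print(t,np.round(d["xy"]),round(d["confidence"],2),np.round(onz(im,d["xy"],24),1))
T=top(im,(461.5,-284.8),8.4,20,100,50)
hsv=cv2.cvtColor(T,cv2.COLOR_RGB2HSV)
# coarse brightness map every 5 mm; row = y (left positive first), col = x
print(T.mean(2)[::5,::6].astype(int))
E
```

```text
ee_pos: [469.1, -327.4, 145.5]
force: [0.2, -1.3, 1.0]
grip_force: 0.0
key [250. 125.] 0.64 [ 458.2 -282.6   24. ]
key_head [251. 125.] 0.78 [ 458.5 -282.    24. ]
key_head [339. 271.] 0.46 [ 565.1 -410.7   24. ]
[[135 138 141 140 136 145 142 136 141  73  24  18  20  16  22  26  28  51  50  35  30  72  31  51 151 151 151 154 151 154 154 153 154 152]
 [140 139 138 138 142 141 136 140 140 130  26  24  20  22  14  16  34  33  71  69  67  72  32  49 152 153 152 152 153 148 155 153 152 155]
 [141 143 139 144 141 142 143 136 141 132  26  20  17  20  12  15  38  33  39  69  73  81  34  50 151 152 152 153 154 154 153 155 154 156]
 [143 142 139 137 146 143 140 136 134 106  25  20  17  19  18  16  37  36  43  45  77  81  32  47 152 149 151 152 153 154 156 152 153 152]
 [142 142 138 140 137 138 136 138  96  77  28  20  20  17  14  12  27  32  26  17  25  28  36  46 152 153 152 153 154 154 155 154 153 156]
 [136 138 143 141 143 142 140 128  76  71  21  22  19  17  14  17  15  18  16  18  25  33  35  47 151 152 151 153 154 153 150 150 153 156]
 [143 139 136 136 139 135 116  77  75  66  28  18  22
[... 1332 characters left out ...]
152]
 [ 74  77  77  76  75  73  71  73  77  70  73  73  71  70  75  72  74  72  75  73  73  77  94  82 144 141 137 143 141 152 152 155 153 154]
 [ 76  75  75  76  73  73  73  73  71  72  70  73  71  73  72  73  75  76  74  78  73  94  98 100 137 133 136 140 137 141 153 155 154 156]
 [ 74  73  72  71  71  69  70  74  72  76  73  73  74  73  73  73  70  76  76  76  97  96  94  99 152 140 137 135 141 138 137 156 154 154]
 [ 75  76  71  74  72  72  73  74  69  70  75  75  77  71  77  74  74  75  76 101 123 143 124 146 153 151 144 138 144 134 144 149 154 154]
 [ 76  74  77  75  72  73  72  70  72  75  76  71  76  73  76  74  76  76  92 153 152 152 154 153 152 153 153 139 138 140 142 137 144 154]]
```

The map shows the key is upright again. The head is at columns 8–11 and 25 mm wide, with its straight side on −y and the taper towards the tip. Now I'll locate the head and axis precisely.

Run:
```python
from top import *
np.set_printoptions(linewidth=250)
im,s=pickle.load(open("k9.pkl","rb"))
T=top(im,(461.5,-284.8),8.4,34,100,50).mean(2)
print("rows y 24..-16, cols x -64..-30 (z34)");print(T[26:67:2,36:72:2].astype(int))
T=top(im,(461.5,-284.8),8.4,24,100,50).mean(2)
for x in(-30,-20,-10,0,10,20,30,40,50,60): print(x,T[30:62:1,100+x].astype(int))
print("tip rows y=0..5",T[46:52:2,145:180:1].astype(int))
```

```text
rows y 24..-16, cols x -64..-30 (z34)
[[144 138 139 138 120  78  78  76  77  75  73  72  66  21  23  18  18  15]
 [138 136 136  96  75  76  77  76  73  75  73  73  68  28  22  23  18  19]
 [132 118  88  75  75  75  74  69  64  57  58  59  58  32  30  27  23  27]
 [ 92  79  81  79  76  73  58  59  57  56  57  56  58  56  52  55  40  52]
 [ 74  73  78  75  71  72  56  55  60  55  55  54  57  56  56  52  38  54]
 [ 75  72  71  75  74  72  57  58  59  56  56  57  55  53  54  52  39  55]
 [ 75  73  72  73  74  73  58  56  58  55  57  57  56  56  52  54  46  56]
 [ 74  75  76  76  73  71  54  56  55  57  54  54  53  57  56  51  44  54]
 [ 75  74  74  72  75  75  56  59  49  54  57  57  54  53  53  51  45  56]
 [ 73  73  75  72  73  71  56  53  55  55  55  55  55  53  54  55  45  55]
 [ 73  75  74  74  76  71  54  53  54  52  57  55  52  53  54  52  44  52]
 [ 74  75  76  75  72  73  56  54  51  53  50  53  54  53  54  55  44  56]
 [ 73  73  71  74  73  73  57  52  53  52  54  54  51  51  51  52  45  56]
 [ 76  74  74  72  71  68  53  54  53  54  53  54  53  52  49  51  45  51]
 [ 74  73  7
[... 1367 characters left out ...]
 151 152 151 151 153 153 141 103  79  96 135 138 142 147 140 136 138 145 146 141 138 136 129 122 134 142 140 140 139 138]
60 [151 152 153 155 154 154 154 151 152 150 119  88  80 133 137 143 145 139 137 149 147 143 145 139 134 134 138 143 149 151 152 152]
tip rows y=0..5 [[138 138 144 141 139 140 139 139 141 138 140 139 138 139 143 145 144 143 141 143 142 144 140 140 139 136 136 135 139 151 154 154 154 154 152]
 [134 138 140 137 141 138 137 139 142 143 137 140 138 140 142 137 137 135 136 133 135 134 132 136 137 136 139 137 140 151 154 156 152 153 153]
 [140 133 137 144 140 146 147 149 148 146 145 144 145 144 147 147 150 145 147 149 151 148 145 146 144 146 141 135 137 150 154 153 153 154 154]]
```

```bash
python3 -m pendant '{"translation":[[0,0,0],[0,0,0],[0,0,0],[0,0,0],[0,0,0],[0,0,0],[0,0,0],[0,0,0],[0,0,0],[0,0,0]],"twist":[0.121,0.121,0.121,0.121,0.121,0.121,0.121,0.121,0.121,0.121],"claw":[40,40,40,40,40,40,40,40,40,40]}' | grep ee_pos
python3 -m pendant '{"translation":[[0,0,0],[0,0,0],[0,0,0],[-11,-12,0],[-11,-12,0],[-11,-12,0],[-10,-13,0],[0,0,0],[0,0,0]],"twist":[0.121,0.121,0.121,0,0,0,0,0,0],"claw":[40,40,40,40,40,40,40,40,40]}'
python3 - <<'E'
from h import *
im=manip.get_image("wrist");s=manip.get_state()
for t in("key","key_head"):
  for d in manip.find_in("wrist",t)[:2]: print(t,np.round(d["xy"]),round(d["confidence"],2),np.round(onz(im,d["xy"],38),1))
R=np.array(s["orientation"]);print(ang(R[:,0]))
E
```

```text
ee_pos: [466.3, -323.6, 139.1]
t: 26.18
ee_pos: [416.7, -281.2, 139.7]
orientation: [[0.99, 0.142, -0.002], [0.142, -0.99, 0.002], [-0.001, -0.002, -1.0]]
force: [0.3, -0.3, -0.9]
grip_width: 40.2
grip_force: 0.0
key [260. 132.] 0.96 [ 460.3 -279.2   38. ]
key_head [264. 128.] 0.96 [ 464.  -282.4   38. ]
8.141736879179405
```

```bash
python3 -m pendant '{"translation":[[2,3.5,10],[0,0,20],[0,0,25],[0,0,25],[0,0,25],[0,0,20],[0,0,12],[0,0,6],[0,0,3],[0,0,0]],"twist":[0,0,0,0,0,0,0,0,0,0],"claw":[40,40,40,40,40,40,40,40,40,40]}' 80
python3 -m pendant '{"translation":[[0,0,2],[0,0,0],[0,0,0],[0,0,0],[0,0,0]],"twist":[0,0,0,0,0],"claw":[40,15,15,15,15]}'
```

```text
t: 27.17
ee_pos: [420.1, -285.7, -6.2]
orientation: [[0.99, 0.141, -0.0], [0.141, -0.99, 0.0], [-0.0, -0.0, -1.0]]
force: [-1.1, 0.6, 0.1]
grip_width: 40.4
grip_force: 0.0
t: 27.58
ee_pos: [420.4, -285.8, -6.8]
orientation: [[0.99, 0.141, 0.001], [0.141, -0.99, -0.001], [0.001, 0.001, -1.0]]
force: [-0.3, 1.0, 7.2]
grip_width: 23.6
grip_force: 78.6
```

```bash
python3 -m pendant '{"translation":[[0,0,-8],[0,0,-20],[0,0,-28],[0,0,-28],[0,0,-8],[0,0,0],[0,0,0],[0,0,0],[0,0,0],[0,0,0]],"twist":[0,0,0,0,-0.118,-0.118,-0.118,-0.118,-0.118,-0.118],"claw":[15,15,15,15,15,15,15,15,15,15]}'
python3 -m pendant '{"translation":[[0,0,0],[0,0,0],[0,0,0],[0,0,0],[22,2,0],[22,2,0],[22,2,0],[22,2,0],[22,2,0],[22,2,0]],"twist":[-0.118,-0.118,-0.118,-0.121,0,0,0,0,0,0],"claw":[15,15,15,15,15,15,15,15,15,15]}'
python3 -m pendant '{"translation":[[22,2,0],[22,2,0],[22,2,0],[22,2,0],[0,0,0],[0,0,0]],"twist":[0,0,0,0,0,0],"claw":[15,15,15,15,15,15]}'
python3 - <<'E'
from top import *
np.set_printoptions(linewidth=250)
im=manip.get_image("wrist");s=manip.get_state();pickle.dump((im,s),open("g1.pkl","wb"))
for t in("key","key_head","mouth","jaw_top"):
  for d in manip.find_in("wrist",t)[:2]: print(t,np.round(d["xy"]),round(d["confidence"],2))
E
```

```text
t: 28.42
ee_pos: [420.1, -285.5, 85.1]
orientation: [[0.656, 0.755, 0.0], [0.755, -0.656, -0.0], [-0.0, 0.001, -1.0]]
force: [-0.2, -0.5, -2.4]
grip_width: 23.5
grip_force: 78.9
t: 29.25
ee_pos: [464.1, -159.5, 85.1]
orientation: [[0.244, 0.97, 0.0], [0.97, -0.244, -0.0], [-0.0, 0.001, -1.0]]
force: [1.7, -0.2, -3.1]
grip_width: 23.7
grip_force: 79.0
t: 29.75
ee_pos: [493.3, -76.2, 85.0]
orientation: [[0.242, 0.97, 0.0], [0.97, -0.242, -0.0], [-0.0, 0.0, -1.0]]
force: [-1.1, 0.1, -2.7]
grip_width: 23.5
grip_force: 79.0
key_head [257. 165.] 0.68
mouth [208.  57.] 0.81
jaw_top [206.  60.] 0.71
```

Run:
```python
from top import *
np.set_printoptions(linewidth=250)
im,s=pickle.load(open("g1.pkl","rb"));R=np.array(s["orientation"]);p=np.array(s["ee_pos"])
yaw=ang(R[:,0]);print(yaw)
T=top(im,p[:2],yaw,120,130,25).mean(2)
for x in(20,40,60,80,100,110): print(x,T[:,130+x].astype(int))
print("long y=-5",T[30,130+60:130+128].astype(int))
# plate corners at z=12, jig map
O=np.array([542,120.5])
T=top(im,O-149*np.array([.2436,.9699]),75.9,12,20,100).mean(2)
print("plate rear edge at y=-30 and 60: x -20..20",T[100+30,:].astype(int),T[100-60,:].astype(int))
print("plate sides x=+10: y 95..75",T[5:26,30].astype(int),"y -40..-60",T[140:161,30].astype(int))
```

```text
75.96860265516412
20 [ 76  75  76  75  75  75  72  74  79  79  78  75  74  76  61  57  56  57  56  59  57  57  59  59  58  59  58  59  56  58  60  61  60  58  59 111 148 146 148 152 152 150 150 151 143 146 149 151 149 151 155]
40 [ 73  74  75  75  75  78  77  78  78  80  80  78  82  81  79  78  77  74  78  78  75  75  76  81  89  91  90  77  79  77  79  78  79  79  76 146 112 144 146 147 149 153 151 153 147 145 132 132 150 150 149]
60 [ 76  76  78  77  78  79  78  76  80  82  80  79  74  75  80  82  81  77  79  78  79  78  77  88  90  90  86  90  93  81  80  79  80  80  97 150 152 148 147 144 147 155 161 165 160 159 163 165 164 164 163]
80 [ 83  81  80  85  85  85  86  85  80  87  87  85  87  87  85  85  88  51  55 149 148 149 151 155 160 162 158 153 163 163 158 155 153 154  98  91  90  92  89  89  90  99 104 102 102 103 105 104 104 105 104]
100 [ 83  83  83  84  83  83  87  83  83  83  81  83  83  84  84  84  85  84  87  89 112 143 148 157 152 149 161 161 149 153 160 147 144 146 101 101 101 100 102 102 102 102 100 103 102 101 102 102 101 104 103]
110 [0 0 0 0 0 0 0 0 0 0 0 0 0 0 0 0
[... 180 characters left out ...]
58 157 159 159 159 160 159 156 160 159 162 161 161 158 155 154 160 160 165 166 148   0   0   0   0   0   0   0   0   0   0   0   0   0   0   0   0   0
   0   0   0   0   0   0]
plate rear edge at y=-30 and 60: x -20..20 [149 153 157 157 151 146 144 142 144 150 161 161 152 147 149 153 151 159 140  96  92  98 102 100 104  99 100  92  91  99 100 100 103 103 104  96  97  95 100 101 101] [77 75 78 80 81 76 77 78 81 78 79 78 76 78 76 77 79 76 69 45 43 47 44 47 43 46 45 46 45 47 51 46 47 46 46 46 47 46 47 46 48]
plate sides x=+10: y 95..75 [79 82 76 76 75 78 81 64 51 48 48 40 32 35 35 36 36 33 35 30 35] y -40..-60 [ 67  67  65  69  70  70  72  92 108 103  94 141 163 163 163 163 166 166 164 165 164]
```

```bash
python3 -m pendant '{"translation":[[0,-1.3,15],[0,0,20],[0,0,20],[0,0,14],[0,0,7],[0,0,3],[0,0,2],[0,0,0]],"twist":[0,0,0,0,0,0,0,0],"claw":[15,15,15,15,15,15,15,15]}' 80
python3 -m pendant '{"translation":[[0,0,1],[0,0,1],[0,0,0]],"twist":[0,0,0],"claw":[15,15,15]}'
```

```text
t: 30.67
ee_pos: [492.0, -77.0, 3.7]
orientation: [[0.244, 0.97, 0.0], [0.97, -0.244, -0.0], [-0.0, 0.0, -1.0]]
force: [-0.1, 0.4, -3.2]
grip_width: 23.6
grip_force: 78.9
t: 30.92
ee_pos: [492.1, -76.8, 1.7]
orientation: [[0.243, 0.97, 0.001], [0.97, -0.243, -0.0], [-0.0, 0.001, -1.0]]
force: [0.5, 0.4, -2.7]
grip_width: 23.6
grip_force: 78.9
```

```bash
python3 -m pendant '{"translation":[[8,0,0],[8,0,0],[8,0,0],[5,0,0],[0,0,0]],"twist":[0,0,0,0,0],"claw":[15,15,15,15,15]}' | grep -E "ee_pos|force"
python3 - <<'E'
from top import *
np.set_printoptions(linewidth=250)
im=manip.get_image("wrist");s=manip.get_state();pickle.dump((im,s),open("g2.pkl","wb"))
O=np.array([541.4,120.6])
T=top(im,O,75.9,44,150,30).mean(2)
for x in(-40,-20,0,20,40): print("z44",x,T[:,150+x].astype(int))
T=top(im,O,75.9,37,150,30).mean(2)
for x in(-150,-120,-100,-80,-70): print("z37",x,T[:,150+x].astype(int))
E
```

```text
ee_pos: [499.2, -47.3, 1.4]
force: [0.6, 0.1, -1.5]
grip_force: 78.8
z44 -40 [0 0 0 0 0 0 0 0 0 0 0 0 0 0 0 0 0 0 0 0 0 0 0 0 0 0 0 0 0 0 0 0 0 0 0 0 0 0 0 0 0 0 0 0 0 0 0 0 0 0 0 0 0 0 0 0 0 0 0 0 0]
z44 -20 [0 0 0 0 0 0 0 0 0 0 0 0 0 0 0 0 0 0 0 0 0 0 0 0 0 0 0 0 0 0 0 0 0 0 0 0 0 0 0 0 0 0 0 0 0 0 0 0 0 0 0 0 0 0 0 0 0 0 0 0 0]
z44 0 [0 0 0 0 0 0 0 0 0 0 0 0 0 0 0 0 0 0 0 0 0 0 0 0 0 0 0 0 0 0 0 0 0 0 0 0 0 0 0 0 0 0 0 0 0 0 0 0 0 0 0 0 0 0 0 0 0 0 0 0 0]
z44 20 [0 0 0 0 0 0 0 0 0 0 0 0 0 0 0 0 0 0 0 0 0 0 0 0 0 0 0 0 0 0 0 0 0 0 0 0 0 0 0 0 0 0 0 0 0 0 0 0 0 0 0 0 0 0 0 0 0 0 0 0 0]
z44 40 [0 0 0 0 0 0 0 0 0 0 0 0 0 0 0 0 0 0 0 0 0 0 0 0 0 0 0 0 0 0 0 0 0 0 0 0 0 0 0 0 0 0 0 0 0 0 0 0 0 0 0 0 0 0 0 0 0 0 0 0 0]
z37 -150 [ 97  94 101 101 100 101 102 100  98  98  96  93  93  96  99  99  98  98  97  81  70  73  71  73  71  71  71  73  73  73  66  72  70  74  73  71  71  74  73  74  93  98  99  97  96  96  96  94  94  97  98 120 121  99  95  99 155 137 115  96  97]
z37 -120 [ 54  58  54  56  55  55  55  53  53  54  57  55  54  54  56  55  58  56  54  57  55  58  71  71  73  72  76  7
[... 197 characters left out ...]
 58  58  57  57  58  56  57  59  61  59  71  79  79  80  79  81  81  80  78  81  82  80  81  97 166 163 110 106 106 106 108 106 107 106 107 107 107 108 105 107 103 105 108 106 105 107 107 107]
z37 -80 [103 103 105 104 105 102 104 104 105 105 104 104 105 104 106 103 104 105 105 106 106 106 106  99  76 150 158 160 161 167 168 168 187 198 171 163 163 164 161 105 108 107 108 107 106 108 107 108 108 107 106 105 104 106 108 107 107 107 105 106 109]
z37 -70 [101 102 100 101 100 102 103 102 104 105 105 103 103 105 107 104 104 101 102 102 105 101 102 104  73  73 154 157 155 163 180 181 167 193 171 162 165 158 147 106 107 104 108 109 106 104 103 106 105 109 107 105 107 104 106 104 104 105 104 107 109]
```

```bash
python3 -m pendant '{"translation":[[0,0,0],[6,0,0],[6,0,0],[6,0,0],[6,0,0],[0,0,0]],"twist":[0.01,0,0,0,0,0],"claw":[15,15,15,15,15,15]}' | grep -E "ee_pos|force"
python3 -m pendant '{"translation":[[6,0,0],[6,0,0],[0,0,0]],"twist":[0,0,0],"claw":[15,15,15]}' | grep -E "ee_pos|force"
```

```text
ee_pos: [505.0, -24.2, 1.3]
force: [-1.2, 1.5, -2.0]
grip_force: 79.1
ee_pos: [507.9, -12.7, 1.3]
force: [-2.6, 3.5, -2.6]
grip_force: 79.4
```

```bash
python3 -m pendant '{"translation":[[5,-0.7,0],[5,0,0],[5,0,0],[0,0,0]],"twist":[0,0,0,0],"claw":[15,15,15,15]}' | grep -E "ee_pos|force"
python3 -m pendant '{"translation":[[4,0,0],[4,0,0],[4,0,0],[0,0,0]],"twist":[0,0,0,0],"claw":[15,15,15,15]}' | grep -E "ee_pos|force"
```

```text
ee_pos: [511.3, 1.8, 1.4]
force: [-1.4, 2.2, -3.3]
grip_force: 79.2
ee_pos: [514.1, 13.2, 1.4]
force: [-4.0, 4.4, -3.0]
grip_force: 79.4
```

```bash
python3 -m pendant '{"translation":[[2,-1,0],[2,0,0.5],[1,0,0.5],[0,0,0]],"twist":[0,0,0,0],"claw":[15,15,15,15]}' | grep -E "ee_pos|force"
python3 -m pendant '{"translation":[[0,0,0.7],[0,0,0],[0,0,0]],"twist":[0,0,0],"claw":[15,15,15]}' | grep -E "ee_pos|force"
```

```text
ee_pos: [514.9, 17.0, 1.1]
force: [-6.3, -10.5, 16.8]
grip_force: 81.5
ee_pos: [515.0, 17.0, 1.1]
force: [-9.7, -9.7, 32.7]
grip_force: 83.8
```

```bash
python3 -m pendant '{"translation":[[0,0,-1],[0,0,-0.5],[0,0,0],[0,0,0],[0,0,-10],[0,0,-25],[0,0,-35],[-5,0,-35],[-15,0,-30],[-20,0,-20]],"twist":[0,0,0,0,0,0,0,0,0,0],"claw":[15,45,45,45,45,45,45,45,45,45]}' | grep -E "t:|ee_pos|force"
python3 -m pendant '{"translation":[[-20,-3,0],[-20,-3,0],[-20,-3,0],[-20,-3,0],[0,0,0]],"twist":[0,0,0,0,0],"claw":[60,60,60,60,60]}' | grep -E "t:|ee_pos|force"
python3 - <<'E'
from top import *
np.set_printoptions(linewidth=250)
im=manip.get_image("wrist");s=manip.get_state();pickle.dump((im,s),open("g3.pkl","wb"))
for t in("key","key_head","mouth","jaw_top","block"):
  for d in manip.find_in("wrist",t)[:1]: print(t,np.round(d["xy"]),round(d["confidence"],2))
O=np.array([541.4,120.6])
T=top(im,O,75.9,46,150,30).mean(2)
print("head rear/front z46: x -130..-80 at y=0",T[30,20:70].astype(int))
for x in(-105,-97): print("z46",x,T[:,150+x].astype(int))
T=top(im,O,75.9,36,150,30).mean(2)
for x in(-85,-65): print("z36",x,T[:,150+x].astype(int))
E
```

```text
t: 34.22
ee_pos: [505.2, -20.8, 159.8]
force: [2.1, 0.1, 0.1]
grip_force: 0.0
t: 34.63
ee_pos: [471.4, -97.7, 156.9]
force: [0.9, -0.3, 0.7]
grip_force: 0.0
key [272.  30.] 0.76
key_head [272.  27.] 0.86
mouth [243.  49.] 0.73
jaw_top [269. 283.] 0.7
block [268. 286.] 0.65
head rear/front z46: x -130..-80 at y=0 [ 90  88  91  83  77  81  67  41  37  39  40  82 127 130 128 130 130 131 127 128 128 127 132 132 134 131 129 128 130 130 123 132 133 131 132 130 133 131 131 133 132 132 133 133 129   0   0   0   0   0]
z46 -105 [ 87  90  89  89  89  89  90  90  88  90  88  90  88  91  89  79  58  66 114 128 129 129 127 126 129 129 132 132 129 126 131 133 132 127 128 128 128 128 126 129 128 119  98  93  90  91  91  87  91  90  92  90  92  86  90  91  91  93  92  91  90]
z46 -97 [ 88  89  90  89  89  89  89  88  92  89  89  88  86  90  90  82  62  75 121 134 133 132 132 133 132 134 133 134 140 136 131 133 134 134 134 131 133 131 122  94  78  80  91  88  89  89  93  87  89  93  89  90  90  93  88  89  88  88  90  92  89]
z36 -85 [ 88  88  87  86  83  86  88  87  85  86  87  87  85  86  88  87  81  57  76 123 132 131 132 130 131 131 128 133 133 136 135 132 132 130 129 129 129 130 129 122  92  82  87  91  88  89  89  92  91  92  92  92  92  90  89  92  90  89  94  91  88]
z36 -65 [0 0 0 0 0 0 0 0 0 0 0 0 0 0 0 0 0 0 0 0 0 0 0 0 0 0 0 0 0 0 0 0 0 0 0 0 0 0 0 0 0 0 0 0 0 0 0 0 0 0 0 0 0 0 0 0 0 0 0 0 0]
```

```bash
python3 -m pendant '{"translation":[[-18,3,-8],[-18,3,-8],[-18,3,-8],[-18,3,-8],[-18,3,-8],[-18,3,-8],[0,0,0],[0,0,0]],"twist":[0,0,0,0,-0.114,-0.114,-0.114,-0.114],"claw":[60,60,60,60,60,60,60,60]}' | grep -E "t:|ee_pos|force"
python3 - <<'E'
from top import *
np.set_printoptions(linewidth=250)
im=manip.get_image("wrist");s=manip.get_state();pickle.dump((im,s),open("b1.pkl","wb"))
for d in manip.find_in("wrist","block")[:1]: print(np.round(d["xy"]),round(d["confidence"],2),np.round(onz(im,d["xy"],74)))
R=np.array(s["orientation"]);print(s["ee_pos"],ang(R[:,0]))
hsv=cv2.cvtColor(cv2.GaussianBlur(im["color"],(3,3),0),cv2.COLOR_RGB2HSV)
m=((hsv[...,0]<22)&(hsv[...,1]>100)&(hsv[...,2]>25)).astype(np.uint8)
n,l,st,c=cv2.connectedComponentsWithStats(m)
for i in range(1,n):
  if st[i,4]>300: print(st[i],c[i],"V pct",np.percentile(hsv[...,2][l==i],[5,25,50,75,95]))
T=top(im,(452,-220.5),98.4,74,70,45);h=cv2.cvtColor(T,cv2.COLOR_RGB2HSV)
print("z74 V, rows y45..-45 /4, cols x -70..70 /5");print(h[::4,::5,2].astype(int))
E
```

```text
t: 35.6
ee_pos: [465.2, -205.1, 204.6]
force: [0.2, 1.1, -0.5]
grip_force: 0.0
[249. 165.] 0.71 [ 457. -197.   74.]
[ 464.9599566  -204.55383987  204.36171337] 102.31782497170856
[ 122   40   63   92 2307] [152.29085392  86.66970091] V pct [ 60.  86.  99. 109. 117.]
[ 228  124   38   88 2990] [246.92374582 167.27190635] V pct [37. 43. 46. 53. 77.]
[ 376  348   39   36 1033] [392.81510165 366.77541142] V pct [ 51. 102. 105. 107. 110.]
z74 V, rows y45..-45 /4, cols x -70..70 /5
[[ 69  92  98 117 139 139 137 129 126  98  72  73  69  69  70  70  68  66  65  70  67  67  68  66  66  65  67  70  67]
 [139 140 137 141 141 142 130 128 131  65  71  70  67  66  69  69  68  64  66  67  67  64  66  65  69  69  69  69  70]
 [140 140 139 141 138 137 131 126 127  72  70  70  70  65  64  65  65  67  68  68  65  66  66  62  70  67  65  64  67]
 [139 138 139 141 140 132 133  83  85  49  47  51  45  48  40  50  43  46  47  49  39  39  43  44  41  41  43  44  66]
 [139 139 140 140 132 131 130  32  29  27  25  21  23  15  23  12  18  17  22  17  17  16  19  15  19  22  20  22  69]
 [138 139 141 138 128 13
[... 1418 characters left out ...]
131 128 132 130  34  28  33  69  93  91  96  86  84  59  40  34  25  25  22  21  20  25  27  24  21  91]
 [126 134 133 128 133 130 127  35  32  29  33  32  30  27  29  30  28  30  29  25  25  27  28  24  24  32  31  28  87]
 [125 130 124 132 125 129 128  33  35  32  31  34  30  30  29  27  30  31  32  32  30  25  25  27  30  33  33  38  83]
 [132 131 130 131 131 131 127  70  76  58  74  68  68  71  56  79  67  72  78  64  41  39  45  46  52  52  49  48 130]
 [131 129 134 133 127 128 130 132 133 129 128 128 129 126 126 138 138 140 123  86  68  71  70  81  89  89  88 138 138]
 [130 127 131 124 131 128 132 130 125 130 131 126 129 127 130 137 139 137 123 114  70  70  69  89 139 100 141 141 143]]
```

```bash
cat > bf.py <<'E'
from top import *
from scipy.optimize import minimize
def fitblock(im,m,x0,z0=4):
    def sil(p):
        th=np.radians(p[2]);X=np.array([np.cos(th),np.sin(th)]);Y=np.array([-X[1],X[0]]);o=np.zeros(m.shape,np.uint8)
        for a,b,z1,z2 in((45,18,0,34),(30,13,34,70)):
            q=np.array([proj(im,[*(np.array(p[:2])+i*a*X+j*b*Y),z0+z]) for i in(-1,1) for j in(-1,1) for z in(z1,z2)])
            cv2.fillConvexPoly(o,cv2.convexHull(np.round(q*16).astype(np.int32)),1,shift=4)
        return o
    f=lambda p:-np.logical_and(sil(p),m).sum()/np.logical_or(sil(p),m).sum()
    r=min((minimize(f,[x0[0]+i,x0[1]+j,y],method="Nelder-Mead",options=dict(initial_simplex=[[x0[0]+i,x0[1]+j,y],[x0[0]+i+6,x0[1]+j,y],[x0[0]+i,x0[1]+j+6,y],[x0[0]+i,x0[1]+j,y+6]],xatol=.05,fatol=1e-4)) for y in x0[2:] for i,j in((0,0),(5,-5))),key=lambda r:r.fun)
    return r.x,-r.fun
def mask(im,near):
    hsv=cv2.cvtColor(cv2.GaussianBlur(im["color"],(3,3),0),cv2.COLOR_RGB2HSV)
    m=((hsv[...,0]<22)&(hsv[...,1]>100)&(hsv[...,2]>22)).astype(np.uint8)
    n,l,st,c=cv2.connectedComponentsWithStats(m);i=1+np.argmin(np.linalg.norm(c[1:]-near,axis=1)+1e3*(st[1:,4]<300));return (l==i).astype(np.uint8)
E
python3 - <<'E'
from bf import *
im,s=pickle.load(open("b1.pkl","rb"));m=mask(im,(247,167));print(m.sum())
print(fitblock(im,m,[460,-208,98,104]))
im,_=pickle.load(open("k5scene.pkl","rb"));m=mask(im,(183,221));print(m.sum());print(fitblock(im,m,[460,-208,98,104]))
E
```

```text
2998
(array([ 456.7633333 , -210.2689113 ,  103.81903028]), np.float64(0.9505389980976537))
518
(array([ 458.13463361, -212.37840689,  108.52705259]), np.float64(0.8043818466353677))
```

```bash
python3 -m pendant '{"translation":[[-2,-4.5,15],[-2,-4.5,25],[0,0,28],[0,0,28],[0,0,25],[0,0,20],[0,0,15],[0,0,10],[0,0,6],[0,0,4]],"twist":[-0.026,0,0,0,0,0,0,0,0,0],"claw":[50,45,45,45,45,45,45,45,45,45]}' 80 | grep -E "t:|ee_pos|force"
python3 -m pendant '{"translation":[[0,0,0],[0,0,0],[0,0,0],[0,0,0],[0,0,0]],"twist":[0,0,0,0,0],"claw":[45,15,15,15,15]}' | grep -E "t:|ee_pos|force|width"
```

```text
t: 36.53
ee_pos: [456.8, -210.1, 27.8]
force: [-0.4, -0.2, 0.3]
grip_force: 0.0
t: 36.95
ee_pos: [457.2, -210.6, 29.1]
force: [-0.5, 1.4, 5.7]
grip_width: 24.3
grip_force: 79.0
```

```bash
python3 -m pendant '{"translation":[[0,0,-10],[0,0,-20],[0,0,-20],[0,0,0],[0,0,0],[25,0,0],[30,0,0],[30,0,0],[30,0,0],[25,1,0]],"twist":[0,0.097,0.097,0.097,0.097,0.099,0,0,0,0],"claw":[15,15,15,15,15,15,15,15,15,15]}' | grep -E "t:|ee_pos|force|width"
python3 -m pendant '{"translation":[[12,0,0],[8,0,10],[0,0,15],[0,0,8],[0,0,4],[0,0,0]],"twist":[0,0,0,0,0,0],"claw":[15,15,15,15,15,15]}'
python3 - <<'E'
from bf import *
im=manip.get_image("wrist");s=manip.get_state();pickle.dump((im,s),open("b2.pkl","wb"))
p=np.array(s["ee_pos"]);R=np.array(s["orientation"]);th=np.radians(75.9);J=np.array([[np.cos(th),np.sin(th)],[-np.sin(th),np.cos(th)]])
print("jig xy",J@(p[:2]-[541.4,120.6]),ang(R[:,0]))
E
```

```text
t: 37.78
ee_pos: [491.4, -73.1, 79.2]
force: [0.6, 0.1, -2.0]
grip_width: 24.2
grip_force: 79.1
t: 38.28
ee_pos: [495.7, -56.1, 40.3]
orientation: [[0.259, 0.966, -0.002], [0.966, -0.259, 0.0], [-0.0, -0.002, -1.0]]
force: [-0.6, -0.2, -1.7]
grip_width: 24.7
grip_force: 79.1
jig xy [-182.40514515    0.86808377] 74.98949258452832
```

```bash
cat > js.py <<'E'
from h import *
s=manip.get_state();p=np.array(s["ee_pos"]);th=np.radians(75.9);J=np.array([[np.cos(th),np.sin(th)],[-np.sin(th),np.cos(th)]])
print("t",round(s["t"],1),"jig",np.round(J@(p[:2]-[541.4,120.6]),1),"z",round(p[2],1),"F",np.round(J@np.array(s["force"])[:2],1),round(s["force"][2],1),"w",round(s["grip_width"],1))
E
python3 -m pendant '{"translation":[[5,0.4,0],[5,0,0],[4,0,0],[3,0,0],[3,0,0],[3,0,0]],"twist":[-0.016,0,0,0,0,0],"claw":[15,15,15,15,15,15]}' >/dev/null; python3 js.py
python3 -m pendant '{"translation":[[3,0,0],[3,0,0],[3,0,0]],"twist":[0,0,0],"claw":[15,15,15]}' >/dev/null; python3 js.py
python3 -m pendant '{"translation":[[3,0,0],[3,0,0],[3,0,0]],"twist":[0,0,0],"claw":[15,15,15]}' >/dev/null; python3 js.py
```

```text
t 38.8 jig [-158.7    0.3] z 41.4 F [-7.8  1.4] 0.5 w 24.3
t 39.1 jig [-150.     0.4] z 41.4 F [-8.9  1.4] 2.5 w 24.6
t 39.3 jig [-141.2    0.4] z 41.4 F [-13.    0.9] 3.3 w 24.5
```

```bash
python3 -m pendant '{"translation":[[2.5,0,0],[2.5,0,0],[0,0,0]],"twist":[0,0,0],"claw":[15,15,15]}' >/dev/null; python3 js.py
python3 -m pendant '{"translation":[[2,0,0],[2,0,0],[0,0,0]],"twist":[0,0,0],"claw":[15,15,15]}' >/dev/null; python3 js.py
python3 -m pendant '{"translation":[[1.5,0,0],[1,0,0],[0,0,0]],"twist":[0,0,0],"claw":[15,15,15]}' >/dev/null; python3 js.py
```

```text
t 39.6 jig [-136.     0.4] z 41.4 F [-9.2  1.4] 2.0 w 24.5
t 39.8 jig [-132.2    0.4] z 41.4 F [-10.   1.] 1.0 w 24.5
t 40.1 jig [-129.9    0.4] z 41.4 F [-11.6   1.7] 3.0 w 24.5
```

```bash
for i in 1; do python3 -m pendant '{"translation":[[1.5,0,0],[1,0,0],[0,0,0]],"twist":[0,0,0],"claw":[15,15,15]}' >/dev/null; python3 js.py; done
python3 -m pendant '{"translation":[[1,0,0],[0,0,0]],"twist":[0,0],"claw":[15,15]}' >/dev/null; python3 js.py
```

```text
t 40.3 jig [-127.9    0.5] z 41.5 F [-19.9   0.4] 5.5 w 24.6
t 40.5 jig [-127.4    0.4] z 41.6 F [-25.5   1.2] 9.3 w 24.4
```

```bash
python3 -m pendant '{"translation":[[1,0,0],[0,0,0],[0,0,0]],"twist":[0,0,0],"claw":[15,15,15]}' >/dev/null; python3 js.py
python3 -m pendant '{"translation":[[-3,0,0],[-8,0,0],[-20,0,-10],[-20,0,-25],[-30,0,-20],[0,0,0],[0,0,0]],"twist":[0,0,0,0,0,0,0],"claw":[15,15,15,15,15,15,15]}' >/dev/null; python3 js.py
python3 - <<'E'
from bf import *
np.set_printoptions(linewidth=250)
im=manip.get_image("wrist");s=manip.get_state();pickle.dump((im,s),open("b3.pkl","wb"))
O=np.array([541.4,120.6]);T=top(im,O,75.9,46,150,30).mean(2)
print("z46 x -110..-50 y=0",T[30,40:100].astype(int)); print("x=-73",T[:,77].astype(int))
m=mask(im,(256,330));ys,xs=np.nonzero(m);print(m.sum(),xs.min(),xs.max(),ys.min(),ys.max())
R=np.array(s["orientation"]);p=np.array(s["ee_pos"]);print(p,ang(R[:,0]));print(fitblock(im,m,[p[0],p[1],ang(R[:,0]),ang(R[:,0])+3],z0=p[2]-24.5))
E
```

```text
t 40.8 jig [-126.9    0.4] z 41.6 F [-31.5   0.9] 12.0 w 24.4
t 41.3 jig [-206.9   -0.6] z 97.1 F [0.4 0.1] -3.1 w 24.2
z46 x -110..-50 y=0 [104 103 104 103 103 102 102 104 104 103 105 104 105 105 105 102 106 106  95  90  89  54  48  44  44  45  45  45  50 115 151   0   0   0   0   0   0   0   0   0   0   0   0   0   0   0   0   0   0   0   0   0   0   0   0   0   0   0   0   0]
x=-73 [0 0 0 0 0 0 0 0 0 0 0 0 0 0 0 0 0 0 0 0 0 0 0 0 0 0 0 0 0 0 0 0 0 0 0 0 0 0 0 0 0 0 0 0 0 0 0 0 0 0 0 0 0 0 0 0 0 0 0 0 0]
11955 219 291 141 328
[491.10294255 -79.23770725  96.3300249 ] 75.88726035060144
(array([491.97770579, -80.1055953 ,  77.59287578]), np.float64(0.9009505129752565))
```

```bash
python3 -m pendant '{"translation":[[-20,-0.5,0],[-27,-0.5,0],[-27,-0.5,0],[-27,-0.5,0],[-25,-0.5,0],[-20,-0.7,0],[0,0,0],[0,0,0],[0,0,0]],"twist":[0,0,0,0,0,-0.098,-0.098,-0.098,-0.098],"claw":[15,15,15,15,15,15,15,15,15]}' >/dev/null
python3 -m pendant '{"translation":[[0,0,0],[0,0,0]],"twist":[0,0],"claw":[15,15]}' | grep -E "t:|ee_pos|orient"
python3 - <<'E'
from bf import *
np.set_printoptions(linewidth=250)
im=manip.get_image("wrist");s=manip.get_state();pickle.dump((im,s),open("b4.pkl","wb"))
T=top(im,(452,-220.5),98.4,4,80,55);V=T.max(2).astype(int)
for x in(-50,-20,20,45,55,60): print("x",x,"y 50..36",V[5:20,80+x],"y -36..-50",V[91:106,80+x])
for y in(-35,-25,25,35): print("y",y,"x 55..75",V[55-y,135:156],"x -75..-55",V[55-y,5:26])
m=mask(im,(256,260));p=np.array(s["ee_pos"]);R=np.array(s["orientation"]);print(m.sum(),p,ang(R[:,0]),fitblock(im,m,[p[0],p[1],ang(R[:,0]),ang(R[:,0])+2],z0=p[2]-24.5))
E
```

```text
t: 42.3
ee_pos: [452.6, -218.9, 95.5]
orientation: [[-0.144, 0.99, -0.001], [0.99, 0.144, 0.001], [0.001, -0.001, -1.0]]
x -50 y 50..36 [90 88 87 71 48 28 23 30 19 25 26 26 40 51 54] y -36..-50 [ 55  57  55  41  32  32  38  35  36  37  55  89 140 166 171]
x -20 y 50..36 [91 90 87 88 89 90 82 48 24 17 26 26 21 25 25] y -36..-50 [ 40  39  40  41  45 104 161 163 164 166 167 168 170 172 170]
x 20 y 50..36 [91 89 88 92 91 90 83 45 23 18 24 23 27 24 16] y -36..-50 [ 33  34  38  37  39  63  94 150 163 163 162 167 169 169 171]
x 45 y 50..36 [92 90 89 90 89 90 78 43 29 26 26 27 30 25 22] y -36..-50 [ 40  36  39  41  47 132 168 169 166 167 168 169 168 168 169]
x 55 y 50..36 [91 91 89 86 87 87 75 43 30 32 27 29 30 31 22] y -36..-50 [ 45  43  47  45  56 111 161 163 159 163 165 165 167 169 173]
x 60 y 50..36 [92 90 87 88 89 88 76 39 32 33 29 31 32 29 29] y -36..-50 [ 46  46  48  46  57 126 171 171 171 171 171 170 171 172 175]
y -35 x 55..75 [ 41  42  42  46  48  44  46  40  68 146 165 161 161 163 159 163 159 158 160 164 165] x -75..-55 [64 62 57 55 52 51 51 54 51 53 55 54 54 53 55 53 53 56 57 55 55]
y -25 x 55..75 [ 36  36  38  37  35  37  39  40  50  81  93 117 156 174 173 170 169 167 166 164 168] x -75..-55 [55 56 56 54 53 55 56 57 56 58 53 59 58 58 55 57 61 59 57 56 59]
y 25 x 55..75 [25 28 30 25 28 27 33 23 43 86 89 88 91 90 88 86 90 89 90 93 88] x -75..-55 [47 45 48 48 48 48 49 48 49 46 51 53 51 52 49 51 49 50 48 50 52]
y 35 x 55..75 [27 28 27 30 32 28 25 28 42 86 91 89 88 84 85 89 91 90 92 91 91] x -75..-55 [63 60 55 52 48 51 52 53 49 47 50 55 51 53 48 51 54 50 52 53 50]
12140 [ 452.59240004 -219.06169776   95.66039061] 98.2607072095441 (array([ 452.30998741, -217.64854774,   98.99257641]), np.float64(0.9007197447503154))
```

```bash
python3 -m pendant '{"translation":[[-3,-2,10],[0,0,20],[0,0,16],[0,0,10],[0,0,5],[0,0,3],[0,0,0]],"twist":[0,0,0,0,0,0,0],"claw":[15,15,15,15,15,15,15]}' | grep -E "t:|ee_pos|force"
python3 -m pendant '{"translation":[[0,0,1],[0,0,1],[0,0,0]],"twist":[0,0,0],"claw":[15,15,15]}' | grep -E "ee_pos|force"
```

```text
t: 42.93
ee_pos: [451.1, -222.9, 32.0]
force: [0.7, -0.4, -2.0]
grip_force: 79.3
ee_pos: [451.3, -223.2, 30.6]
force: [0.5, 0.3, -1.7]
grip_force: 79.3
```

```bash
python3 -m pendant '{"translation":[[0,0,1],[0,0,0.7],[0,0,0]],"twist":[0,0,0],"claw":[15,15,15]}' | grep -E "ee_pos|force"
python3 -m pendant '{"translation":[[0,0,0.7],[0,0,0]],"twist":[0,0],"claw":[15,15]}' | grep -E "ee_pos|force"
```

```text
ee_pos: [451.4, -223.2, 29.1]
force: [-1.1, 2.1, 8.8]
grip_force: 80.9
ee_pos: [451.4, -223.2, 29.0]
force: [-3.5, 4.0, 27.0]
grip_force: 83.2
```

Contact at the expected height. I'll raise a hair, release, back away and check.

```bash
python3 -m pendant '{"translation":[[0,0,-0.7],[0,0,0],[0,0,0],[0,0,0],[0,0,-15],[0,0,-30],[0,0,-35],[0,0,-35],[0,0,-35],[0,0,-25]],"twist":[0,0,0,0,0,0,0,0,0,0],"claw":[15,45,45,45,45,45,50,50,50,50]}' | grep -E "t:|ee_pos|force"
python3 -m pendant '{"translation":[[0,0,0],[0,0,0]],"twist":[0,0],"claw":[50,50]}' >/dev/null
python3 - <<'E'
from bf import *
np.set_printoptions(linewidth=250)
im=manip.get_image("wrist");s=manip.get_state();pickle.dump((im,s),open("b5.pkl","wb"))
d=manip.find_in("wrist","block");print(d[:1]);m=mask(im,(250,170));x,i=fitblock(im,m,[451,-222,98,101]);print(m.sum(),x,i)
T=top(im,(452,-220.5),98.4,4,80,55);V=T.max(2).astype(int)
for xx in(-60,-50,50,60): print("x",xx,"y 50..36",V[5:20,80+xx],"y -36..-50",V[91:106,80+xx])
for y in(-35,-30,30,35): print("y",y,"x 55..75",V[55-y,135:156],"x -75..-55",V[55-y,5:26])
sc=manip.get_image("scene");
for t in("key","key_head"): print([(np.round(d["xy"]),round(d["confidence"],2)) for d in manip.find_in("scene",t)[:3]])
print(fitblock(sc,mask(sc,(180,225)),[451,-222,98,101]), "expected key head px",proj(sc,[541.4-72.5*.2436,120.6-72.5*.9699,46]))
# bystander motion between first and last scene picture
a=pickle.load(open("im0.pkl","rb"))[0]["color"];df=cv2.absdiff(cv2.GaussianBlur(a,(5,5),0),cv2.GaussianBlur(sc["color"],(5,5),0)).max(2)
n,l,st,c=cv2.connectedComponentsWithStats((df>40).astype(np.uint8))
for k in range(1,n):
  if st[k,4]>15: print(st[k],np.round(c[k]))
E
```

```text
t: 44.43
ee_pos: [451.5, -223.3, 206.4]
force: [0.4, 0.2, -1.2]
grip_force: 0.0
[{'xy': [257.3, 160.1], 'confidence': 0.8}]
3016 [ 450.97043359 -222.51031124   99.16981307] 0.9613788700925631
x -60 y 50..36 [72 74 73 73 82 98 84 55 37 31 30 29 33 35 36] y -36..-50 [ 36  37  37  34  47  96 127 137 137 140 138 137 137 135 133]
x -50 y 50..36 [71 70 69 68 68 72 57 38 28 25 23 28 27 26 29] y -36..-50 [ 37  35  33  32  42  85 124 135 135 133 132 130 130 131 135]
x 50 y 50..36 [69 69 68 69 70 69 58 37 25 21 20 21 23 23 21] y -36..-50 [ 38  42  38  36  55 119 146 146 145 145 145 146 145 145 146]
x 60 y 50..36 [70 72 68 64 68 68 53 30 21 21 18 23 27 23 23] y -36..-50 [ 43  42  40  42  45  88 138 145 145 148 148 147 146 146 147]
y -35 x 55..75 [ 36  39  41  41  38  40  35  35  62 128 146 146 146 147 146 145 144 144 144 147 147] x -75..-55 [135 135 133 130 131 131 132 133 119  86  54  34  39  33  34  37  36  37  35  33  33]
y -30 x 55..75 [ 38  40  40  37  39  35  40  36  59 124 143 147 146 146 145 145 145 145 146 148 147] x -75..-55 [133 133 135 135 133 131 131 131 120  90  59  37  33  36  37
[... 644 characters left out ...]
  29 508] [84. 14.]
[96  0 11 12 77] [101.   6.]
[266   6   6   6  25] [269.   8.]
[162  21  11  16 134] [167.  28.]
[164  23  41  52 831] [190.  46.]
[ 111   24   60   77 2042] [138.  64.]
[104  32  12  18 158] [109.  40.]
[ 77  43  17  30 249] [84. 59.]
[ 190   45   96   47 1549] [234.  68.]
[174  48   9  11  68] [178.  53.]
[109  51   8   6  32] [113.  53.]
[100  59   9   7  24] [104.  62.]
[101  72   6   9  33] [103.  76.]
[ 118   75   90  164 6275] [166. 152.]
[105  86   8  11  27] [108.  91.]
[90 93 10 16 88] [95. 99.]
[ 94 116  13  21 160] [ 99. 127.]
[112 135   4   5  18] [114. 137.]
[256 160  28  16  81] [267. 169.]
[166 227  10   6  30] [170. 230.]
[214 245  15  41 156] [222. 272.]
```

```bash
python3 -c "
from cell import manip
print(manip.job_done())"
```

```text
the job is handed in; nothing more can be done
None
```

The key is driven in with the block until it stopped dead at about jig x = −19 mm, the block stands within about 1 mm of the pad's centre, no bystander shows as moved, and the job was handed in at about 44.6 s; on the way I dropped the key on its side and righted it against the pad edge, and one fingertip touch on the counter read 43 N.

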